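Push a turned candlestick home in the drilling jig and clamp its foot

ROBOT

A 6-joint arm with a two-finger parallel gripper is mounted at the origin on a cart in front of the work surface, level with it; the furniture and walls round the work are solid. World frame = base frame: x ahead of the robot, y to its left, z up, the work surface at z = 0. Lengths are in m, angles in degrees, forces in N, time in s.
With the tool pointing down it reaches from about 0.25 to 0.725 m from the base axis. Payload 9.7 kg.
Tool frame: the origin (TCP) lies at the centre of the arm's flange, where the gripper is bolted on; the fingertips stand 173 mm ahead of it and the grasp point (between the pads) lies 155 mm ahead of it (bot.grasp_offset is the distance from the TCP to the grasp point, in m); z points along the fingers, y is the direction in which the jaws open and shut (so a half turn about z gives the same grasp; the last joint's range is limited). The gripper opens to 85 mm and grips with 20 to 120 N. Pads are 22 mm wide; open, the fingers measure 114 mm over their backs; the gripper's body (76 mm by 85 mm) begins 54 mm behind the grasp point. The pads swing forward as they close: fully open they stand 13 mm farther back than shut.
Start: joints at [-65.776, 4.979, 10.078, 95.1, 0, 90], TCP at [0.226, -0.502, 0.405] pointing down, gripper open.
Joint ranges: [-179.16, 179.16], [-48.56, 103.87], [-65.8, 70.77], [-126.05, 130.52], [-82.76, 87.17], [-180, 180]. Speed limits (degrees/s): [127.2, 127.2, 147.25, 180, 180, 180].

INTERFACE

Orientations are given as [roll, pitch, yaw] about the fixed x, y, z axes, in that order (R = Rz(yaw) Ry(pitch) Rx(roll)).
In Python, from workcell import bot, camera gives the robot as it stands.
- The arm moves only by the tool drive_tool, never from a script. Its argument "deltas" is a list of rows, each an object of numbers: "dx", "dy", "dz": the shift along the tool's x, y, z in cm; "spin": the turn about the tool's z in degrees; "fingers": the finger opening in cm, from 0 to 8.54. In form: [{"dx": .., "dy": .., "dz": .., "spin": .., "fingers": ..}, ...]. A call has exactly 8 rows; each row is the pose to reach, as a shift and turn from the pose commanded when the call began, along the tool's axes at that moment; what a row does not reach only later rows make up. A row lasts 1/8 s, in which the tool goes at most 62.5 mm and 10.7 degrees, less where a joint would pass 70% of its speed; a pose out of reach is approached as far as the arm can. A call with a gripper value outside its range is refused whole. The fingers move at their own pace and stop on an object; "force" is the grip in N (left out, the last holds). Time passes only in rows, so rows that repeat a pose let the fingers close, or fill a call up. It gives the time, the measured TCP pose, the force and the opening at its end, in the units of the state.
- bot.get_obs(): the state, without advancing time (a new reading comes with each control period).
- camera(name): name is "scene" or "side" or "wrist"; returns a dict with "image" (420x560x3 uint8, blue, green, red), "intrinsics" (3x3 intrinsics, pixels), "dist" ([k1, k2, p1, p2, k3] as OpenCV has them; the pictures are not rectified), "T" (4x4, takes a point from camera to world coordinates). Camera axes: x right, y down, z forward; pixel columns grow to the right and rows downward; lengths in m; the calibration is good to about 2 mm. A picture is of the moment at which its call begins. There is no depth.
- bot.job_done(): hands the job in, once; it reports no verdict.
The state is a dict: "time": time; "q": joint angles; "qd": joint speeds; "joint_efforts": joint torques, N m; "ee_pos": TCP position; "tcp_rot": TCP orientation; "wrist_force": force on the tool from outside, world axes, zero at the start; "torque": the same for the moment, N m; "opening": finger opening in m.
Only numpy, scipy, OpenCV 4.12 (cv2) and the standard library are available. Lean on these libraries where they do the work, as an engineer would, in place of code of your own. Each camera call takes 0.05 s, during which the arm holds its last target.

TASK

The turned candlestick is to be bored for its candle: push it along the bench by its foot, upright, until the foot is fully home in the corner of the drilling jig under the guide hole, then push the cam lever round until the cam clamps the foot tight, and leave it clamped. The stem is freshly waxed: keep off it, only push low on the foot, never lift or tip the candlestick, and leave the other things on the bench where they are.

Things in the scene. Friction and masses are not known exactly. Their poses are not given: they have to be found in the camera images.
- candlestick: Pale turned wooden candlestick, standing loose on the bench, 212 mm tall, 0.18 to 0.38 kg. Its round foot is 76 mm across and straight-sided up to 14 mm, rounded off above to 22 mm. Origin: centre of the underside; z up. Push it low on the foot (8 to 18 mm above the bench); pushed higher up it tips.
- stem: The freshly waxed stem of the candlestick, in one piece with the foot: a cove 60 mm across at 22 mm height narrowing to 26 mm at 40 mm height, then a slim shaft 20 to 33 mm across, ending in a cup 39 mm across from 186 to 212 mm. Origin as the candlestick's. Not to be touched.
- stick_top (a point): Centre of the candlestick's top, 212 mm above its underside.
- jig: Wooden drilling jig fixed to the bench. Origin, on the bench top: where the middle of the foot's underside sits when home. x points to the long fence, y out of the open end, z up. The foot comes in along -y between fence and cam (81 to 83 mm wide there when open). At x = 53, y = 0 mm a steel post on the fence (251 mm high) carries a guide arm 36 mm wide over the origin, underside at 226 mm.
- fence_face (a point): Middle of the fence's face, at x = 38 mm in the jig's frame; the face runs from y = -70 to +95 mm, is 40 mm high, the fence 30 mm thick.
- stop_face (a point): Middle of the end stop's face, at y = -38 mm in the jig's frame; the face runs from x = -82 to +38 mm, is 40 mm high, the stop 32 mm thick.
- guide_hole (a point): Middle of the lower end of the brass guide bush in the arm, 226 mm straight above the jig's origin; the foot is home when stick_top is straight below it.
- cam_lever (a joint): Angle of the cam lever: 0 open, grows as it turns clockwise seen from above, stop at 1.85. At 0 it points 195 degrees counter-clockwise from the jig's x axis. Wooden bar 125 mm long from the pivot, 20 wide, 6 to 26 mm above the bench; friction 0.25 Nm, stays where left. The cam meets a seated foot at about 1.45 and clamps it when pushed on, against rising resistance (to 8 N), to 1.6 or so.
- lever_pivot (a point): Pivot of the cam lever, 16 mm above the bench, at x = -64, y = +11 mm in the jig's frame; the cam turns about it.
- lever_end (a point): Middle of the lever's bar 110 mm from the pivot and 15 mm from its end, at half its height; a good place to push its side.
- cam: The cam: round wooden disc 48 mm across, 20 mm thick, fixed to the lever and set 7 mm off its pivot, so that it presses the foot into the corner as the lever turns. Origin: centre of the disc.
- screw_tin: Open tin of screws, 74 mm across, 54 mm high; leave it alone. Origin: centre of the underside.
- offcut_2: Wooden offcut, 60 x 85 x 24 mm; leave it alone. Origin: centre of the underside.
- tape_measure: Tape measure lying on its side, 67 x 77 x 31 mm; leave it alone. Origin: centre of the underside.

How it is judged:
By the outcome, as a careful person would: the job done as asked, in the order asked, and still so for the second after the job is handed in, with the robot touching nothing.
It also fails if it takes over 72 s, if anything falls off the work surface, if the arm or the gripper's body presses on something with over 40 N, if the wrist force passes 120 N, or if a joint passes its speed limit or range.

## Working session

There is one attempt and no reset: what is moved stays moved. The work goes in short steps, Python scripts to look and compute and a tool call to move; the robot and the scene stay as the last step left them, time stands still between calls to the robot, and variables do not carry over. Pictures are saved under pics/ and viewed, and the job is handed in when it is done.

Besides the shell and the picture viewer there is one more tool, called after "Request:" as a command line: name --argument value ..., lists and objects as JSON in quotes. drive_tool: Moves the arm, as the interface text tells. Its arguments: {"type":"object","properties":{"deltas":{"type":"array"},"force":{"type":"number"}},"required":["deltas"]}

```bash
mkdir -p pics; ls; python3 - <<'E'
from workcell import bot,camera
import cv2,numpy as np
for n in ["scene","side","wrist"]:
    c=camera(n); cv2.imwrite(f"pics/{n}0.png",c["image"]); print(n,c["intrinsics"].tolist(),c["dist"],np.round(c["T"],4).tolist())
o=bot.get_obs(); print(o)
E
```

```text
pics
scene [[522.5387882098847, 0.0, 278.21562014393277], [0.0, 522.5387882098847, 211.8965072823806], [0.0, 0.0, 1.0]] [0.02712322 0.         0.         0.         0.        ] [[0.8746, -0.3535, 0.3319, 0.1344], [-0.4845, -0.6101, 0.627, -0.7698], [-0.0191, -0.7091, -0.7048, 1.1506], [0.0, 0.0, 0.0, 1.0]]
side [[537.217604216559, 0.0, 287.7728453436408], [0.0, 537.217604216559, 201.2619870357219], [0.0, 0.0, 1.0]] [0.04658843 0.         0.         0.         0.        ] [[0.7529, -0.5698, 0.3293, 0.2057], [-0.658, -0.661, 0.3606, -0.3189], [0.0121, -0.4882, -0.8726, 1.2296], [0.0, 0.0, 0.0, 1.0]]
wrist [[304.17053716181204, 0.0, 279.55940458010633], [0.0, 304.17053716181204, 203.87771460275468], [0.0, 0.0, 1.0]] [-0.04971742  0.          0.          0.          0.        ] [[0.4112, -0.8641, -0.2903, 0.3015], [-0.9116, -0.3901, -0.13, -0.4687], [-0.0009, 0.3181, -0.9481, 0.374], [0.0, 0.0, 0.0, 1.0]]
{'time': 0.15, 'q': array([-6.57758202e+01,  5.00486561e+00,  1.00434198e+01,  9.50991854e+01,
        7.34870222e-05,  8.99990439e+01]), 'qd': array([ 0.0622147 , -0.0812332 ,  0.17557615,  0.05577076,  0.02335105,
        0.04838086]), 'joint_efforts': array([ 2.95662385e-04, -5.20764470e+01,  4.65042937e+01,  1.40166612e-02,
       -3.36372432e-05, -1.04901491e-05]), 'ee_pos': array([ 0.22567097, -0.50157411,  0.40412309]), 'tcp_rot': array([-1.79939369e+02, -7.44987274e-05,  2.42251358e+01]), 'wrist_force': array([0.15947772, 0.26230859, 0.44557677]), 'torque': array([ 0.03462889, -0.01116571,  0.00434255]), 'opening': 0.08517224330296015}
```

View pics/scene0.png

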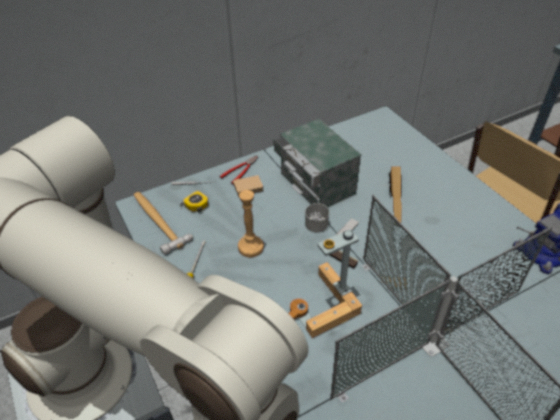

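View pics/side0.png

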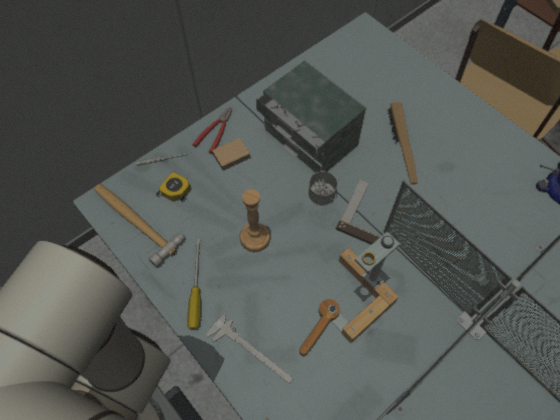

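View pics/wrist0.png

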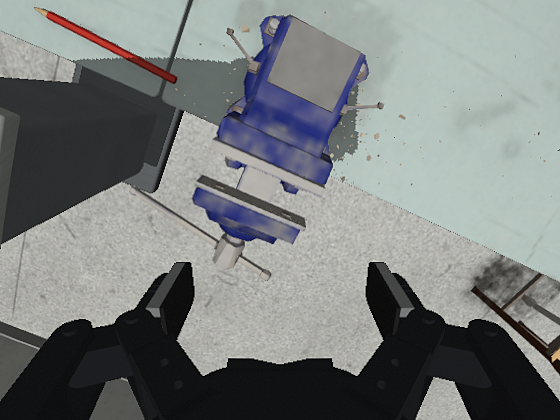

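Scene and side views show the candlestick (side foot ~(255,237)), the jig (~(370,290)), and the cam lever (~(318,325)). I'll enlarge them.

```bash
cat > h.py <<'E'
import numpy as np,cv2
def ray(c,uv):
    p=cv2.undistortPoints(np.array([[uv]],float),c["intrinsics"],c["dist"])[0,0]
    T=c["T"]; d=T[:3,:3]@np.array([p[0],p[1],1]); return T[:3,3],d/np.linalg.norm(d)
def onz(c,uv,z=0):
    o,d=ray(c,uv); return o+d*(z-o[2])/d[2]
def tri(l):
    A=np.zeros((3,3));b=np.zeros(3)
    for c,uv in l:
        o,d=ray(c,uv);P=np.eye(3)-np.outer(d,d);A+=P;b+=P@o
    x=np.linalg.solve(A,b); return x,[round(1e3*np.linalg.norm((np.eye(3)-np.outer(ray(c,uv)[1],ray(c,uv)[1]))@(x-c["T"][:3,3])),1) for c,uv in l]
def proj(c,P):
    P=np.atleast_2d(np.array(P,float));T=np.linalg.inv(c["T"]);r=cv2.Rodrigues(T[:3,:3])[0]
    return cv2.projectPoints(P,r,T[:3,3],c["intrinsics"],c["dist"])[0][:,0]
def crop(im,x0,y0,w,h,f,name):
    cv2.imwrite(name,cv2.resize(im[y0:y0+h,x0:x0+w],None,fx=f,fy=f,interpolation=cv2.INTER_CUBIC))
E
python3 - <<'E'
from h import *
s=cv2.imread("pics/side0.png");c=cv2.imread("pics/scene0.png")
crop(s,230,180,190,150+25,4,"pics/s_a.png")
crop(c,220,180,160,150,5,"pics/c_a.png")
import pickle
from workcell import camera
cams={}
for n in ["scene","side"]:
    k=camera(n); cams[n]={x:k[x] for x in("intrinsics","dist","T")}
pickle.dump(cams,open("cams.pkl","wb"))
E
```

```text
(no output)
```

View pics/s_a.png

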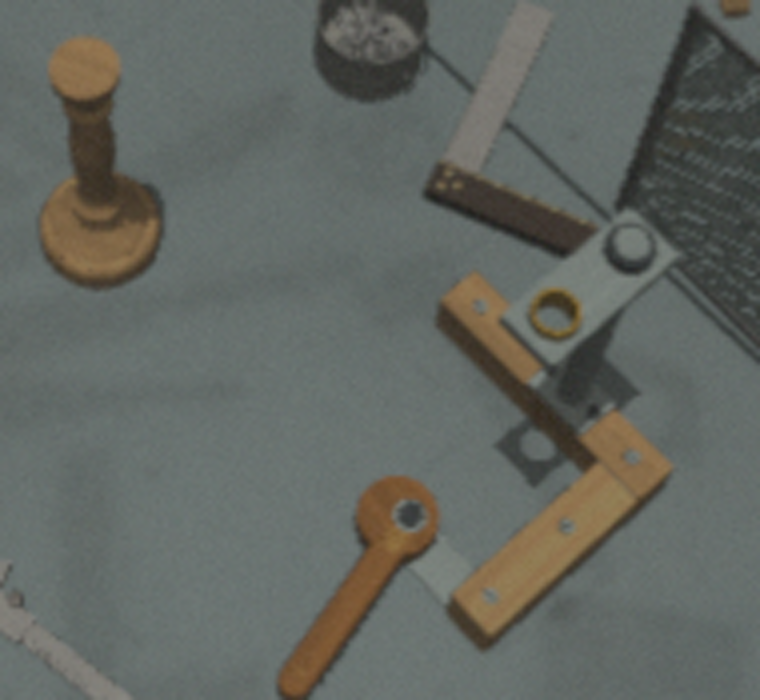

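View pics/c_a.png

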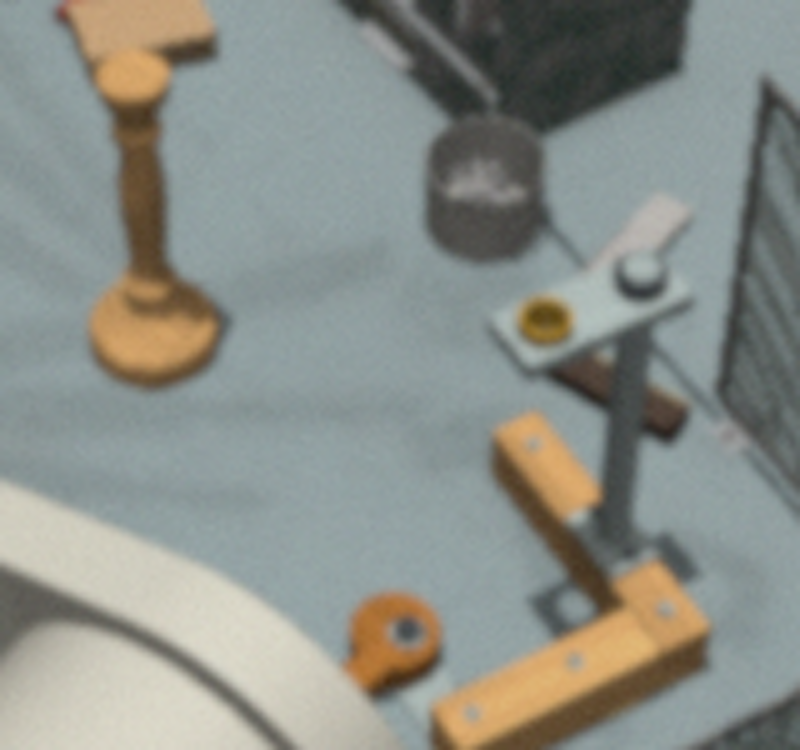

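```bash
cat > fit.py <<'E'
from h import *
import pickle
from scipy.optimize import least_squares
cams=pickle.load(open("cams.pkl","rb"))
S=lambda x,y:(230+(x-1.5)/4,180+(y-1.5)/4)
C=lambda x,y:(220+(x-2)/5,180+(y-2)/5)
obs=[("side",(38,95),S(438,312)),("side",(68,95),S(478,273)),("side",(-82,-38),S(450,598)),("side",(-82,-70),S(487,638)),("side",(68,-70),S(671,465)),("side",(38,-38),S(597,462)),
("scene",(38,95),C(493,438)),("scene",(68,95),C(540,411)),("scene",(68,-70),C(708,630)),("scene",(-82,-38),C(435,710)),("scene",(38,-38),C(613,602))]
def W(p,xy,z):
    c,s=np.cos(p[2]),np.sin(p[2]);xy=np.array(xy)/1e3
    return np.array([p[0]+c*xy[0]-s*xy[1],p[1]+s*xy[0]+c*xy[1],z])
def f(p): return np.concatenate([proj(cams[n],W(p,xy,.04))[0]-uv for n,xy,uv in obs])
g=onz(cams["side"],S(540,440))
best=min((least_squares(f,[g[0],g[1],a]) for a in np.arange(0,6.3,.8)),key=lambda r:r.cost)
p=best.x
if __name__=="__main__":
    print(g,p,np.degrees(p[2]));print(np.round(best.fun.reshape(-1,2),1).tolist())
    print("bush",tri([(cams["side"],S(555,313)),(cams["scene"],C(545,320))]))
    print("pivot",tri([(cams["side"],S(411,515)),(cams["scene"],C(408,630))]),W(p,(-64,11),.016))
    print("post",tri([(cams["side"],S(632,245)),(cams["scene"],C(642,272))]),W(p,(53,0),.25))
    print("top",tri([(cams["side"],S(85,68)),(cams["scene"],C(133,77))]))
    le=[onz(cams["side"],S(293,680),.026),onz(cams["side"],S(410,515),.026)];print("lever",le,np.degrees(np.arctan2(*(le[0]-le[1])[[1,0]]))-np.degrees(p[2]))
    # foot: outline at z=0..14; bottom edge fit
    for n,pts in(("side",[S(40,230),S(162,222),S(100,287)]),("scene",[C(91,335),C(219,335),C(150,386)])):
        def g2(q):
            th=np.linspace(0,2*np.pi,72);r=[]
            A=np.concatenate([proj(cams[n],np.c_[q[0]+.038*np.cos(th),q[1]+.038*np.sin(th),0*th+z]) for z in(0,.014)])
            return [A[:,0].min()-pts[0][0],A[:,0].max()-pts[1][0],A[:,1].max()-pts[2][1]]
        x0=onz(cams[n],(np.array(pts[0])+pts[1])/2,.01)[:2]
        r=least_squares(g2,x0,diff_step=1e-3);print("foot",n,r.x,r.fun)
E
python3 fit.py
```

```text
[ 0.64941526 -0.11436275  0.        ] [ 0.61147969 -0.11431919  6.28682789] 360.208704803643
[[-0.5, -2.3], [-1.6, -0.1], [-0.7, 0.2], [0.2, 1.0], [0.5, 1.4], [-0.2, 0.3], [-0.4, -1.1], [-0.6, 0.0], [1.3, -0.3], [-1.1, -0.6], [3.3, 1.1]]
bush (array([ 0.61271158, -0.11316312,  0.24453851]), [np.float64(1.0), np.float64(1.0)])
pivot (array([ 0.54843317, -0.10279914,  0.03153383]), [np.float64(1.3), np.float64(1.3)]) [ 0.54744005 -0.10355239  0.016     ]
post (array([ 0.66664378, -0.11314891,  0.24824426]), [np.float64(1.3), np.float64(1.3)]) [ 0.66447934 -0.11412613  0.25      ]
top (array([0.5352123 , 0.1629428 , 0.21190626]), [np.float64(1.1), np.float64(1.1)])
lever [array([ 0.43708615, -0.1272675 ,  0.026     ]), array([ 0.55095861, -0.10161669,  0.026     ])] -527.5141887694863
foot side [0.53803751 0.16410148] [-0.0084332   0.00853688 -0.00025617]
foot scene [0.53626801 0.16689757] [-0.3335027   0.33564227 -0.01540931]
```

```bash
python3 - <<'E'
from h import *
import pickle
cams=pickle.load(open("cams.pkl","rb"))
s=cams["side"]
for n,uv,z in [("tape",(174,186),.031),("tape",(188,188),.031),("tapelow",(165,200),0),("offcut",(249,153),.024),("off",(216,163),.024),("offlow",(222,168),0),("off_tl",(236,140),.024),("pliers",(210,150),.01),("pl2",(195,142),0),("hammerhead",(168,250),.02),("hh2",(183,237),.02),("driver",(198,240),.01),("tin",(322,188),.054),("bit",(187,155),0)]: print(n,np.round(onz(s,uv,z),3))
E
python3 -c "
from h import *
s=cv2.imread('pics/side0.png');crop(s,70,90,230,180,3.4,'pics/s_b.png')"
```

```text
tape [0.465 0.402 0.031]
tape [0.489 0.374 0.031]
tapelow [0.429 0.401 0.   ]
offcut [0.68  0.36  0.024]
off [0.592 0.393 0.024]
offlow [ 0.603  0.383 -0.   ]
off_tl [0.68  0.417 0.024]
pliers [0.61  0.445 0.01 ]
pl2 [0.598 0.5   0.   ]
hammerhead [0.351 0.269 0.02 ]
hh2 [0.399 0.274 0.02 ]
driver [0.424 0.248 0.01 ]
tin [0.741 0.139 0.054]
bit [0.556 0.479 0.   ]
```

View pics/s_b.png

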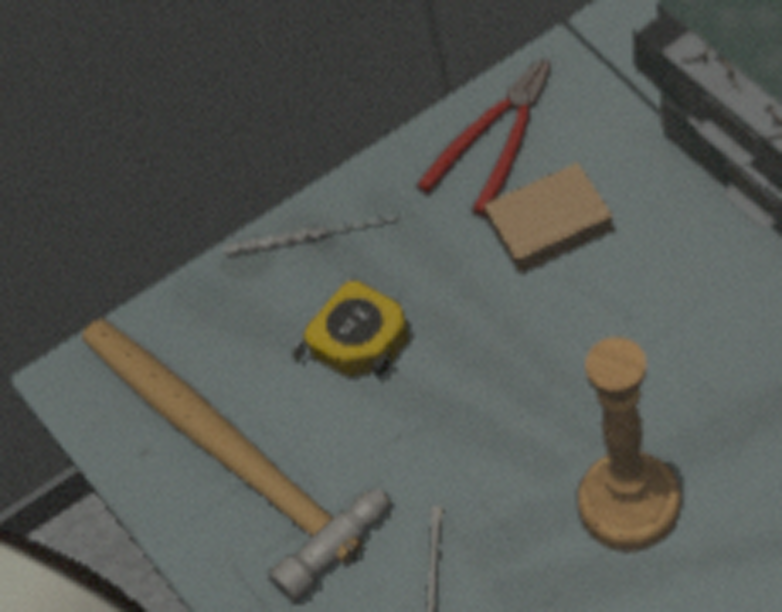

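Request:
drive_tool --deltas '[{"dx": 3,"dy": -3.2,"dz": 0,"spin": 0,"fingers": 8.5},{"dx": 7,"dy": -7.5,"dz": 0,"spin": 0,"fingers": 8.5},{"dx": 11,"dy": -11.8,"dz": 0,"spin": 0,"fingers": 8.5},{"dx": 15,"dy": -16,"dz": 0,"spin": 0,"fingers": 8.5},{"dx": 19,"dy": -20.4,"dz": 0,"spin": 0,"fingers": 8.5},{"dx": 23,"dy": -24.7,"dz": 0,"spin": 0,"fingers": 8.5},{"dx": 27,"dy": -29,"dz": 0,"spin": 0,"fingers": 8.5},{"dx": 30,"dy": -32.2,"dz": 0,"spin": 0,"fingers": 8.5}]'

```text
time: 1.25
ee_pos: [0.3672, -0.0827, 0.4049]
tcp_rot: [180.0, -0.0, 24.3]
wrist_force: [0.5, -0.6, 0.3]
opening: 0.0852
```

Request:
drive_tool --deltas '[{"dx": 4,"dy": -4.3,"dz": 0,"spin": 0,"fingers": 8.5},{"dx": 8,"dy": -8.6,"dz": 0,"spin": 0,"fingers": 8.5},{"dx": 12,"dy": -12.9,"dz": 0,"spin": 0,"fingers": 8.5},{"dx": 16,"dy": -17.2,"dz": 0,"spin": 0,"fingers": 8.5},{"dx": 20,"dy": -21.5,"dz": 0,"spin": 0,"fingers": 8.5},{"dx": 24,"dy": -25.8,"dz": 0,"spin": 0,"fingers": 8.5},{"dx": 25.7,"dy": -27.6,"dz": 0,"spin": 0,"fingers": 8.5},{"dx": 25.7,"dy": -27.6,"dz": 0,"spin": 0,"fingers": 8.5}]'

```text
time: 2.25
ee_pos: [0.5003, 0.2497, 0.4037]
tcp_rot: [-179.0, 0.1, 26.4]
wrist_force: [0.1, -0.6, -0.1]
opening: 0.0846
```

```bash
cat > snap.py <<'E'
import sys
from workcell import bot,camera
from h import *
o=bot.get_obs();print(round(o["time"],2),np.round(o["ee_pos"],4),np.round(o["tcp_rot"],2),np.round(o["q"],1),np.round(o["wrist_force"],1),round(o["opening"],4))
tag=sys.argv[1]
for n in sys.argv[2:]:
    cv2.imwrite(f"pics/{n}_{tag}.png",camera(n)["image"])
E
python3 snap.py 1 side wrist scene
```

```text
2.25 [0.5003 0.2497 0.4037] [-1.790e+02  1.100e-01  2.638e+01] [ 26.3   6.3  11.4  95.2   1.  179.9] [ 0.1 -0.6 -0.1] 0.0846
```

Request:
drive_tool --deltas '[{"dx": 0,"dy": 0,"dz": 0,"spin": -10,"fingers": 8.5},{"dx": 0,"dy": 0,"dz": 0,"spin": -20,"fingers": 8.5},{"dx": 0,"dy": 0,"dz": 0,"spin": -30,"fingers": 8.5},{"dx": 0,"dy": 0,"dz": 0,"spin": -40,"fingers": 8.5},{"dx": 0,"dy": 0,"dz": 0,"spin": -50,"fingers": 8.5},{"dx": 0,"dy": 0,"dz": 0,"spin": -60,"fingers": 8.5},{"dx": 0,"dy": 0,"dz": 0,"spin": -70,"fingers": 8.5},{"dx": 0,"dy": 0,"dz": 0,"spin": -80,"fingers": 8.5}]'

```text
time: 3.4
ee_pos: [0.4994, 0.2477, 0.4054]
tcp_rot: [-179.9, -1.0, 106.6]
wrist_force: [1.1, -0.3, 0.7]
opening: 0.0853
```

Request:
drive_tool --deltas '[{"dx": 0,"dy": 0,"dz": 0,"spin": -10,"fingers": 8.5},{"dx": 0,"dy": 0,"dz": 0,"spin": -20,"fingers": 8.5},{"dx": 0,"dy": 0,"dz": 0,"spin": -30,"fingers": 8.5},{"dx": 0,"dy": 0,"dz": 0,"spin": -40,"fingers": 8.5},{"dx": 0,"dy": 0,"dz": 0,"spin": -50,"fingers": 8.5},{"dx": 0,"dy": 0,"dz": 0,"spin": -60,"fingers": 8.5},{"dx": 0,"dy": 0,"dz": 0,"spin": -70,"fingers": 8.5},{"dx": 0,"dy": 0,"dz": 0,"spin": -80,"fingers": 8.5}]'

```text
time: 4.4
ee_pos: [0.4994, 0.2477, 0.4053]
tcp_rot: [179.1, -0.3, -173.4]
wrist_force: [-0.1, -0.7, -0.1]
opening: 0.0854
```

Request:
drive_tool --deltas '[{"dx": 0,"dy": 0,"dz": 3,"spin": -10,"fingers": 8.5},{"dx": 0,"dy": 0,"dz": 6,"spin": -20,"fingers": 8.5},{"dx": 0,"dy": 0,"dz": 9,"spin": -20,"fingers": 8.5},{"dx": 0,"dy": 0,"dz": 11,"spin": -20,"fingers": 8.5},{"dx": 0,"dy": 0,"dz": 11,"spin": -20,"fingers": 8.5},{"dx": 0,"dy": 0,"dz": 11,"spin": -20,"fingers": 8.5},{"dx": 0,"dy": 0,"dz": 11,"spin": -20,"fingers": 8.5},{"dx": 0,"dy": 0,"dz": 11,"spin": -20,"fingers": 8.5}]'

```text
time: 5.4
ee_pos: [0.4991, 0.2505, 0.2955]
tcp_rot: [179.0, 0.0, -153.7]
wrist_force: [0.5, 0.5, -1.2]
opening: 0.0851
```

```bash
python3 snap.py 2 side wrist scene
```

```text
5.4 [0.4991 0.2505 0.2955] [ 1.7900e+02  5.0000e-02 -1.5369e+02] [26.5  5.3 -1.6 83.   1.   0.1] [ 0.5  0.5 -1.2] 0.0851
```

View pics/wrist_2.png

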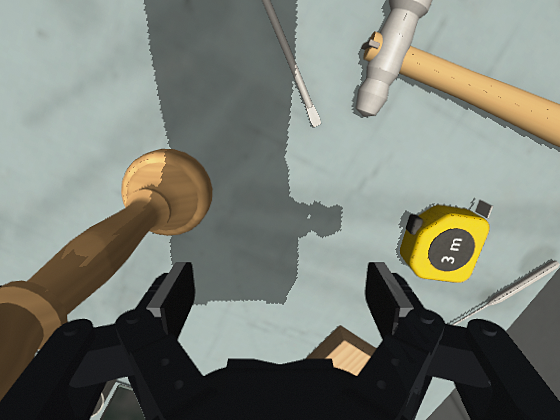

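View pics/side_2.png

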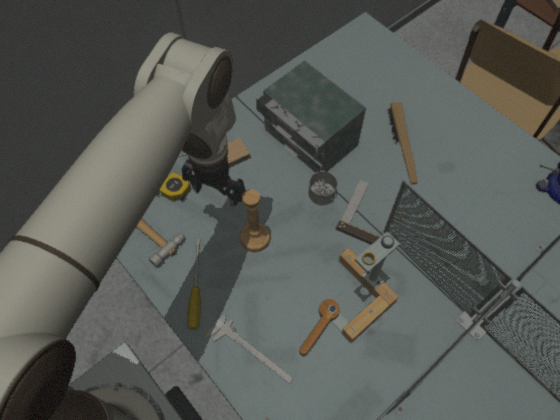

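View pics/scene_2.png

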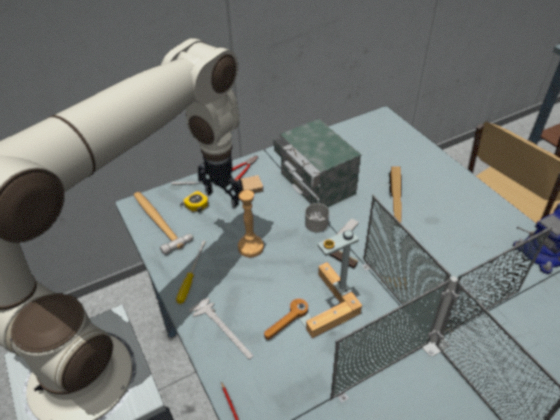

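```bash
python3 - <<'E'
from h import *
from workcell import bot,camera
from scipy.spatial.transform import Rotation as R
c=camera("wrist");o=bot.get_obs();print(np.round(o["ee_pos"],4),o["tcp_rot"])
T=np.eye(4);T[:3,:3]=R.from_euler("xyz",o["tcp_rot"],degrees=True).as_matrix();T[:3,3]=o["ee_pos"]
k=dict(c);k["T"]=np.linalg.inv(T)@c["T"];print(np.round(k["T"],3).tolist())
np.save("wristT.npy",k["T"])
for uv in [(192,263),(148,297),(160,265),(192,305),(367,263)]:
    print(uv,[np.round(onz(k,uv,z)*1e3,0).tolist() for z in(.15,.16)])
for uv in [(37,375),(65,325),(100,322),(130,318)]:
    print(uv,[np.round(onz(k,uv,z)*1e3,0).tolist() for z in(.08,.10,.12)])
# stem/foot
d=dict(c)
print("foot",onz(d,(163,193),0.01))
E
```

```text
[0.4991 0.2505 0.2948] [ 1.78999747e+02 -7.08322753e-03 -1.53685440e+02]
[[0.001, -0.948, -0.319, 0.081], [1.0, 0.001, 0.0, -0.001], [0.0, -0.319, 0.948, 0.03], [0.0, 0.0, 0.0, 1.0]]
(192, 263) [[13.0, -40.0, 150.0], [7.0, -44.0, 160.0]]
(148, 297) [[-6.0, -63.0, 150.0], [-13.0, -68.0, 160.0]]
(160, 265) [[12.0, -55.0, 150.0], [6.0, -60.0, 160.0]]
(192, 305) [[-10.0, -43.0, 150.0], [-17.0, -46.0, 160.0]]
(367, 263) [[13.0, 38.0, 150.0], [7.0, 41.0, 160.0]]
(37, 375) [[23.0, -57.0, 80.0], [-0.0, -79.0, 100.0], [-24.0, -101.0, 120.0]]
(65, 325) [[38.0, -46.0, 80.0], [20.0, -64.0, 100.0], [3.0, -82.0, 120.0]]
(100, 322) [[39.0, -38.0, 80.0], [22.0, -53.0, 100.0], [5.0, -68.0, 120.0]]
(130, 318) [[40.0, -32.0, 80.0], [23.0, -44.0, 100.0], [7.0, -56.0, 120.0]]
foot [0.5371749  0.15988865 0.01      ]
```

Request:
drive_tool --deltas '[{"dx": 0.5,"dy": 2.5,"dz": 0,"spin": 0,"fingers": 8.5},{"dx": 0.5,"dy": 2.5,"dz": 2,"spin": 0,"fingers": 8.5},{"dx": 0.5,"dy": 2.5,"dz": 4,"spin": 0,"fingers": 8.5},{"dx": 0.5,"dy": 2.5,"dz": 6.5,"spin": 0,"fingers": 8.5},{"dx": 0.5,"dy": 2.5,"dz": 9,"spin": 0,"fingers": 8.5},{"dx": 0.5,"dy": 2.5,"dz": 11.5,"spin": 0,"fingers": 8.5},{"dx": 0.5,"dy": 2.5,"dz": 12.8,"spin": 0,"fingers": 8.5},{"dx": 0.5,"dy": 2.5,"dz": 12.8,"spin": 0,"fingers": 8.5}]'

```text
time: 6.6
ee_pos: [0.4822, 0.2726, 0.1665]
tcp_rot: [179.0, -0.1, -153.7]
wrist_force: [0.6, -0.0, 0.6]
opening: 0.085
```

```bash
python3 snap.py 3 side wrist scene; python3 -c "
from h import *
s=cv2.imread('pics/scene_3.png');crop(s,150,120,180,150,4.4,'pics/s_c.png')
s=cv2.imread('pics/side_3.png');crop(s,150,120,160,140,5,'pics/s_d.png')"
```

```text
6.6 [0.4822 0.2726 0.1665] [ 1.7901e+02 -1.0000e-01 -1.5368e+02] [ 29.3   7.8 -13.3  68.9   1.    3. ] [ 0.6 -0.   0.6] 0.085
```

View pics/s_c.png

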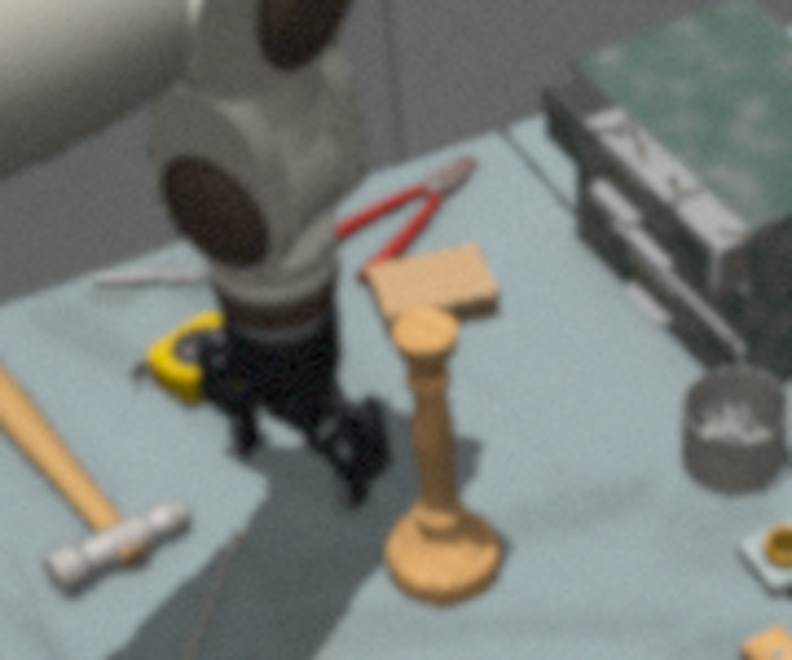

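View pics/s_d.png

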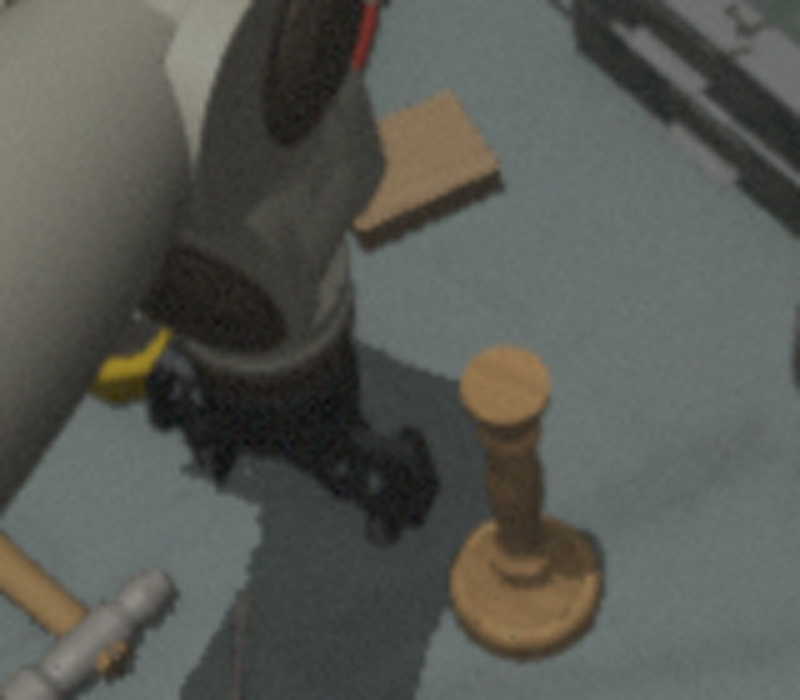

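View pics/wrist_3.png

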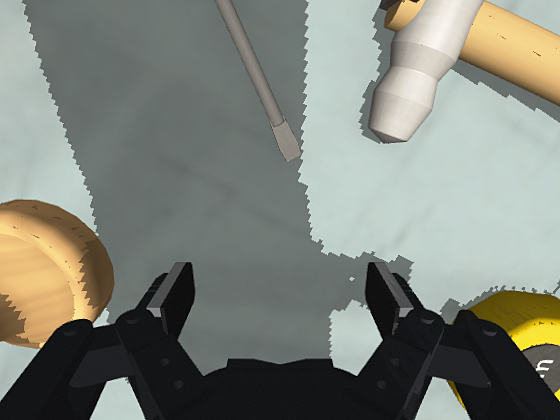

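```bash
python3 - <<'E'
from h import *
import pickle
cams=pickle.load(open("cams.pkl","rb"))
A=lambda x,y:(150+(x-2)/5,120+(y-2)/5);B=lambda x,y:(150+(x-1.7)/4.4,120+(y-1.7)/4.4)
yaw=np.radians(-153.7);d=np.array([-np.sin(yaw),np.cos(yaw)]);t=np.array([.4822,.2726])
for n,a,b in[("kn",(437,482),(387,452)),("knlow",(432,500),(385,462)),("kntop",(418,432),(374,400)),("tip",(388,540),(357,503)),("tipR",(402,530),(368,492))]:
    x,r=tri([(cams["side"],A(*a)),(cams["scene"],B(*b))]);print(n,np.round(x,3),r,"along",round((x[:2]-t)@d,3))
E
```

```text
kn [0.52  0.207 0.076] [np.float64(0.9), np.float64(0.9)] along 0.075
knlow [0.514 0.202 0.073] [np.float64(0.6), np.float64(0.6)] along 0.077
kntop [0.518 0.215 0.119] [np.float64(1.1), np.float64(1.1)] along 0.068
tip [0.497 0.22  0.026] [np.float64(1.5), np.float64(1.5)] along 0.054
tipR [0.503 0.214 0.039] [np.float64(1.9), np.float64(1.9)] along 0.062
```

Request:
drive_tool --deltas '[{"dx": 0,"dy": 0,"dz": 0,"spin": 10,"fingers": 8.5},{"dx": -0.5,"dy": -0.3,"dz": 0,"spin": 20,"fingers": 8.5},{"dx": -1.5,"dy": -1.0,"dz": 0,"spin": 30,"fingers": 8.5},{"dx": -2.5,"dy": -1.7,"dz": 0,"spin": 40,"fingers": 8.5},{"dx": -3.3,"dy": -2.3,"dz": 0,"spin": 50,"fingers": 8.5},{"dx": -3.9,"dy": -2.7,"dz": 0.1,"spin": 51.3,"fingers": 8.5},{"dx": -3.9,"dy": -2.7,"dz": 0.3,"spin": 51.3,"fingers": 8.5},{"dx": -3.9,"dy": -2.7,"dz": 0.3,"spin": 51.3,"fingers": 8.5}]'

```text
time: 7.75
ee_pos: [0.5291, 0.2658, 0.1635]
tcp_rot: [179.4, -0.8, 155.1]
wrist_force: [-0.1, 0.3, 0.3]
opening: 0.085
```

```bash
python3 snap.py 4 side scene; python3 -c "
from h import *
s=cv2.imread('pics/scene_4.png');crop(s,150,120,180,150,4.4,'pics/s_c4.png')
s=cv2.imread('pics/side_4.png');crop(s,150,120,160,140,5,'pics/s_d4.png')"
```

```text
7.75 [0.5291 0.2658 0.1635] [179.4   -0.8  155.15] [26.5 13.  -7.8 69.3  1.  51.3] [-0.1  0.3  0.3] 0.085
```

View pics/s_c4.png

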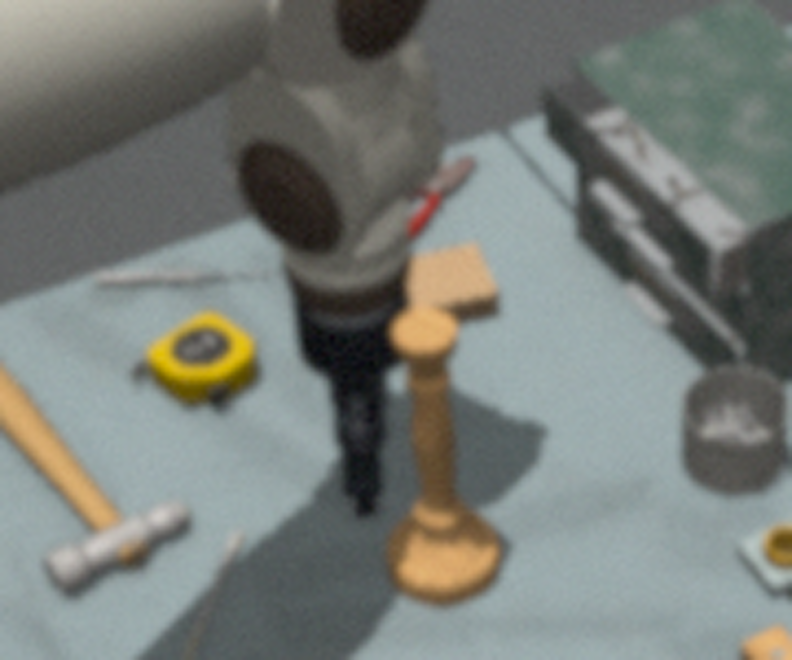

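View pics/s_d4.png

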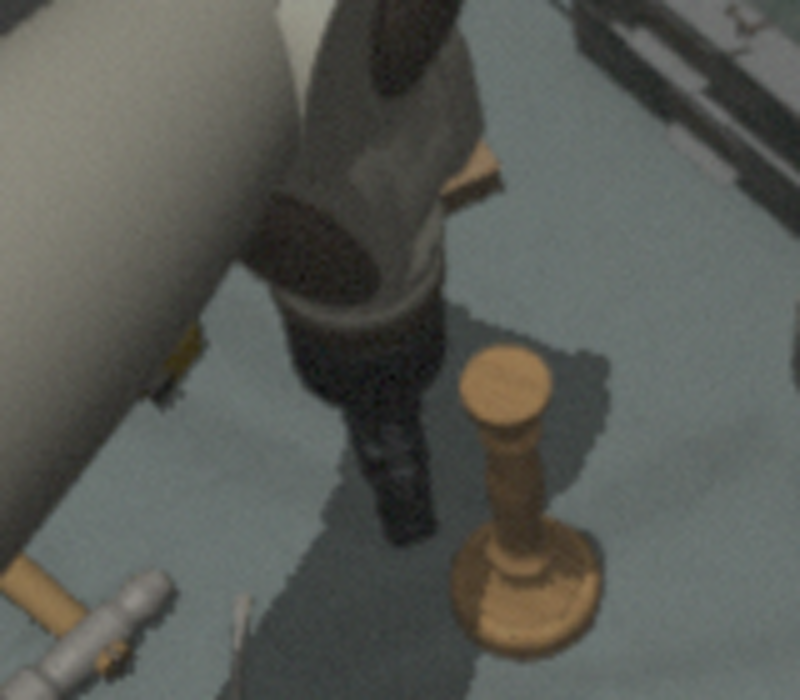

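```bash
cat > ov.py <<'E'
import sys,pickle
from h import *
from scipy.spatial.transform import Rotation as R
cams=pickle.load(open("cams.pkl","rb"))
def overlay(tag,pos,rot,foot,win,out,home=None):
    T=R.from_euler("xyz",rot,degrees=True).as_matrix();pos=np.array(pos)
    for n,(x0,y0,w,h,f) in win.items():
        im=cv2.imread(f"pics/{n}_{tag}.png");im=cv2.resize(im[y0:y0+h,x0:x0+w],None,fx=f,fy=f,interpolation=cv2.INTER_CUBIC)
        q=lambda P:((proj(cams[n],P)-[x0,y0]+.5)*f-.5)
        for z,col in((.16,(0,0,255)),(.14,(0,255,255))):
            b=np.array([[-.011,-.043,z],[-.011,-.057,z],[.011,-.057,z],[.011,-.043,z]])
            cv2.polylines(im,[np.int32(np.round(q(b@T.T+pos)))],True,col,1)
        th=np.linspace(0,2*np.pi,60)
        for z,r,col in((0,.038,(255,0,0)),(.014,.038,(255,0,255)),(.212,.0195,(0,255,0))):
            cv2.polylines(im,[np.int32(np.round(q(np.c_[foot[0]+r*np.cos(th),foot[1]+r*np.sin(th),0*th+z])))],True,col,1)
        cv2.imwrite(f"pics/ov_{n}_{out}.png",im)
E
python3 - <<'E'
from ov import *
overlay("4",[0.5291,0.2658,0.1635],[179.4,-.8,155.15],(.5365,.1635),{"side":(200,170,100,90,8),"scene":(190,200,100,75,8)},"4")
E
```

```text
(no output)
```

View pics/ov_side_4.png

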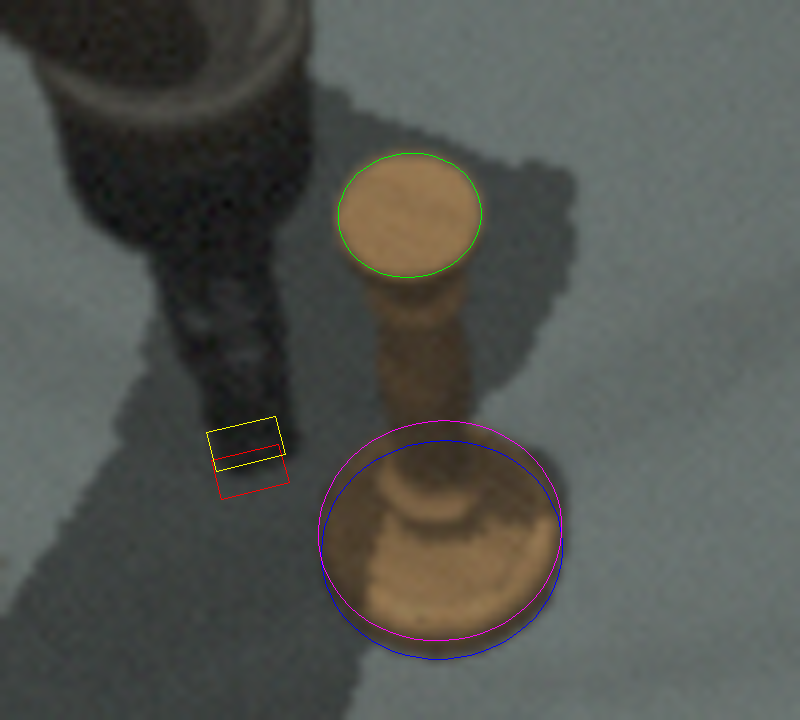

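View pics/ov_scene_4.png

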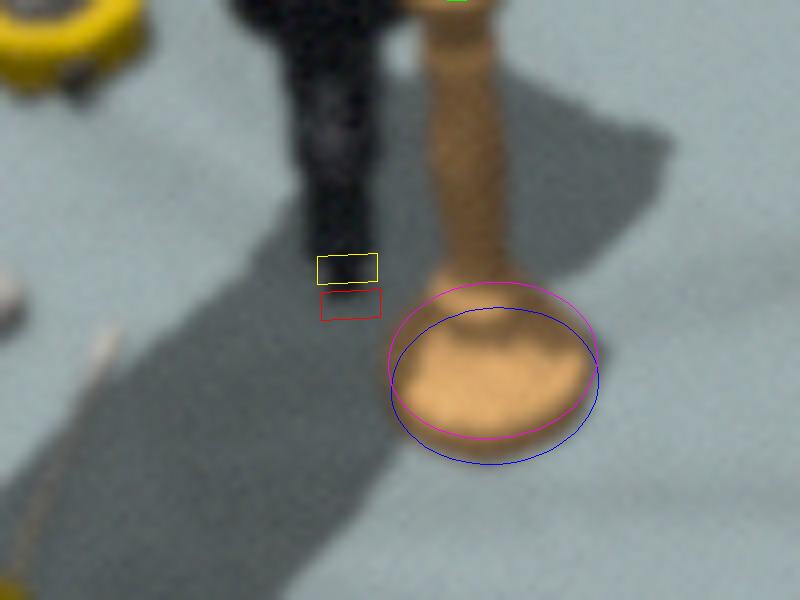

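Request:
drive_tool --deltas '[{"dx": 0,"dy": 0,"dz": 0.1,"spin": 0,"fingers": 8.5},{"dx": 0,"dy": 0,"dz": 0.2,"spin": 0,"fingers": 8.5},{"dx": 0,"dy": 0,"dz": 0.25,"spin": 0,"fingers": 8.5},{"dx": 0,"dy": 0,"dz": 0.3,"spin": 0,"fingers": 8.5},{"dx": 0,"dy": 0,"dz": 0.35,"spin": 0,"fingers": 8.5},{"dx": 0,"dy": 0,"dz": 0.4,"spin": 0,"fingers": 8.5},{"dx": 0,"dy": 0,"dz": 0.4,"spin": 0,"fingers": 8.5},{"dx": 0,"dy": 0,"dz": 0.4,"spin": 0,"fingers": 8.5}]'

```text
time: 8.85
ee_pos: [0.5293, 0.2659, 0.1608]
tcp_rot: [179.4, -0.8, 155.0]
wrist_force: [-5.0, -0.6, 10.2]
opening: 0.0854
```

```bash
python3 snap.py 5 side scene wrist;python3 - <<'E'
from ov import *
overlay("5",[0.5291,0.2658,0.1597],[179.4,-.8,155.15],(.5365,.1635),{"side":(200,170,80,70,10),"scene":(200,200,80,60,10)},"5")
E
```

```text
8.85 [0.5293 0.2659 0.1608] [179.37  -0.77 155.02] [26.5 13.1 -8.  69.   1.  51.5] [-5.  -0.6 10.2] 0.0854
```

View pics/ov_scene_5.png

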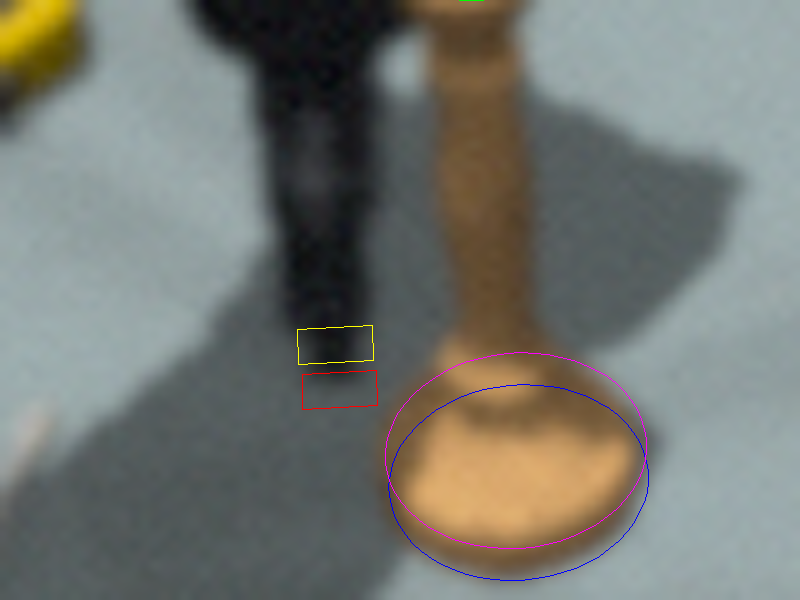

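View pics/ov_side_5.png

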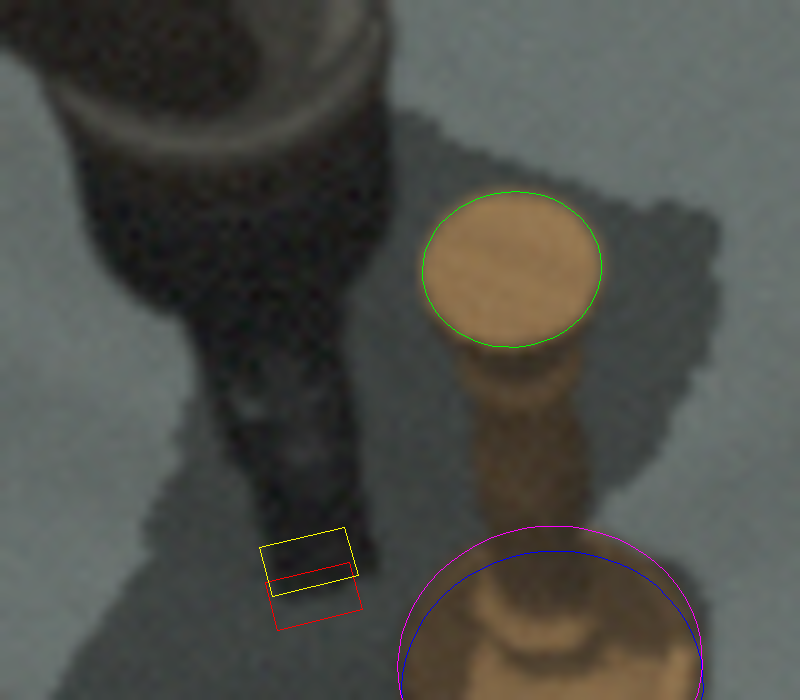

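View pics/wrist_5.png

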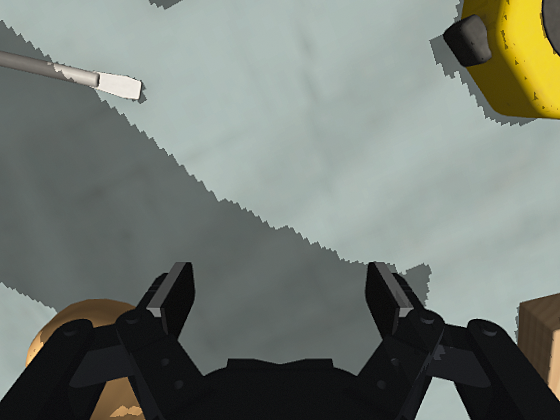

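Request:
drive_tool --deltas '[{"dx": 0,"dy": 0,"dz": -0.2,"spin": 0,"fingers": 8.5},{"dx": -0.3,"dy": -0.25,"dz": -0.28,"spin": 0,"fingers": 8.5},{"dx": -0.8,"dy": -0.68,"dz": -0.29,"spin": 0,"fingers": 8.5},{"dx": -1.2,"dy": -1.02,"dz": -0.3,"spin": 0,"fingers": 8.5},{"dx": -1.6,"dy": -1.35,"dz": -0.31,"spin": 0,"fingers": 8.5},{"dx": -2.0,"dy": -1.7,"dz": -0.32,"spin": 0,"fingers": 8.5},{"dx": -2.4,"dy": -2.03,"dz": -0.33,"spin": 0,"fingers": 8.5},{"dx": -2.67,"dy": -2.26,"dz": -0.33,"spin": 0,"fingers": 8.5}]'

```text
time: 10.0
ee_pos: [0.5441, 0.2338, 0.1623]
tcp_rot: [179.4, -0.8, 155.0]
wrist_force: [-0.0, 0.7, -1.0]
opening: 0.0853
```

```bash
python3 snap.py 6 side scene;python3 - <<'E'
from ov import *
overlay("6",[0.5439,0.2338,0.1630],[179.4,-.8,155.15],(.5365,.1635),{"side":(200,170,80,75,10),"scene":(200,180,80,75,10)},"6")
E
```

```text
10.0 [0.5441 0.2338 0.1623] [179.39  -0.8  155.01] [23.1 13.1 -7.8 69.2  1.  48.1] [-0.   0.7 -1. ] 0.0853
```

View pics/ov_scene_6.png

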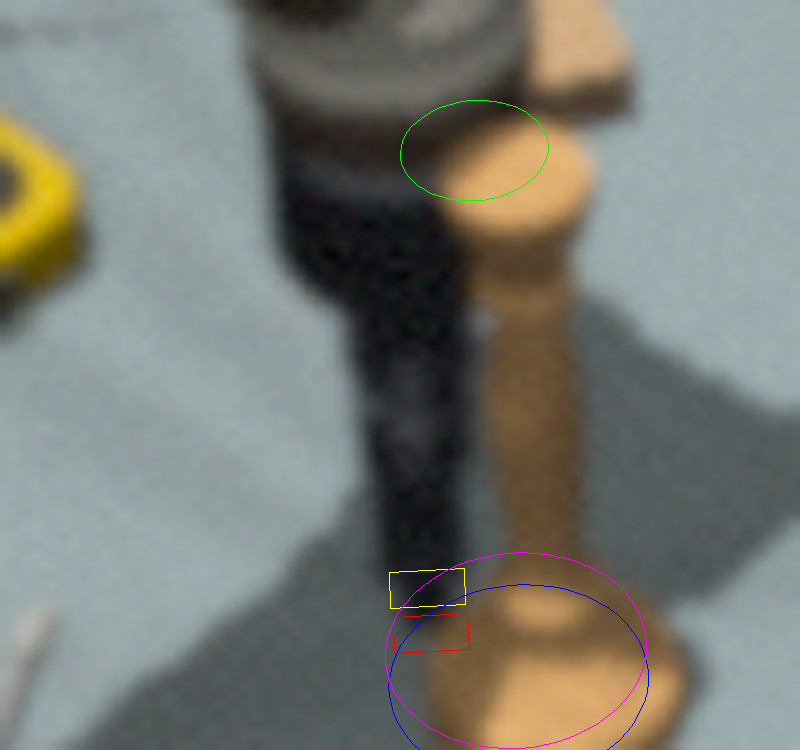

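View pics/ov_side_6.png

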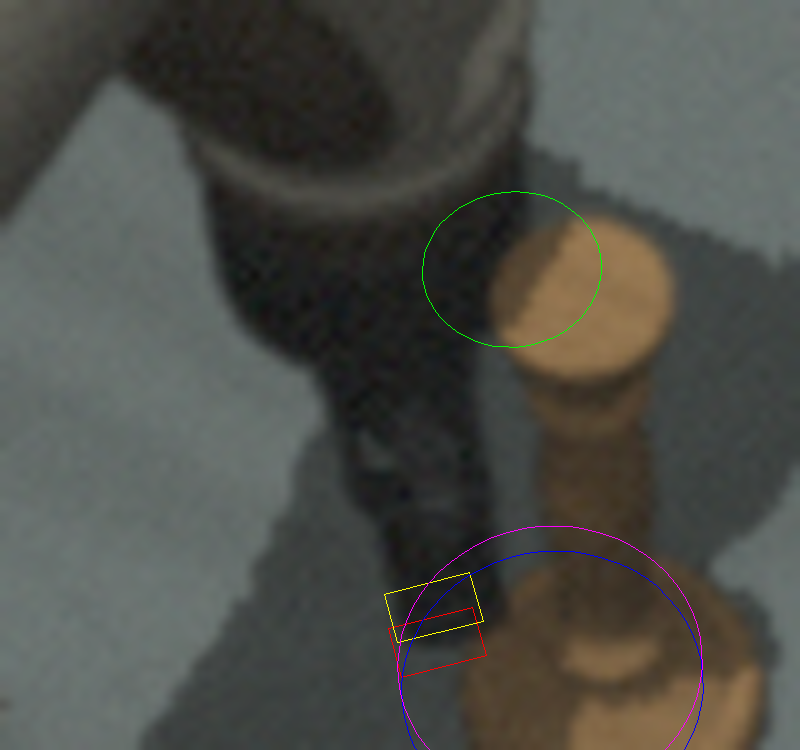

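```bash
cat > m.py <<'E'
from h import *
import pickle,sys
cams=pickle.load(open("cams.pkl","rb"))
def top(n,x,y,x0,y0,f): return onz(cams[n],(x0+(x+.5)/f-.5,y0+(y+.5)/f-.5),.212)[:2]
E
python3 - <<'E'
from m import *
print(top("side",512,270,200,170,10),top("scene",475,150,200,180,10))
print(top("side",583,298,200,170,10),top("scene",521,177,200,180,10))
E
```

```text
[0.53627362 0.16313079] [0.53669131 0.16324008]
[0.54351359 0.14764391] [0.54249495 0.14783753]
```

Request:
drive_tool --deltas '[{"dx": -0.4,"dy": -0.37,"dz": -0.1,"spin": 0,"fingers": 8.5},{"dx": -0.9,"dy": -0.82,"dz": -0.13,"spin": 0,"fingers": 8.5},{"dx": -1.4,"dy": -1.28,"dz": -0.15,"spin": 0,"fingers": 8.5},{"dx": -1.9,"dy": -1.73,"dz": -0.16,"spin": 0,"fingers": 8.5},{"dx": -2.4,"dy": -2.19,"dz": -0.18,"spin": 0,"fingers": 8.5},{"dx": -2.9,"dy": -2.65,"dz": -0.19,"spin": 0,"fingers": 8.5},{"dx": -3.4,"dy": -3.1,"dz": -0.2,"spin": 0,"fingers": 8.5},{"dx": -3.69,"dy": -3.37,"dz": -0.21,"spin": 0,"fingers": 8.5}]'

```text
time: 11.1
ee_pos: [0.5634, 0.1875, 0.1636]
tcp_rot: [179.4, -0.8, 155.0]
wrist_force: [-0.6, 0.8, -1.8]
opening: 0.0851
```

```bash
python3 snap.py 7 side scene;python3 - <<'E'
from ov import *
overlay("7",[0.563,0.188,0.1630],[179.4,-.8,155.15],(.562,.1015),{"side":(220,170,80,75,10),"scene":(220,180,80,75,10)},"7")
E
```

```text
11.1 [0.5634 0.1875 0.1636] [179.39  -0.79 155.01] [18.2 13.3 -7.4 69.5  1.  43.2] [-0.6  0.8 -1.8] 0.0851
```

View pics/ov_scene_7.png

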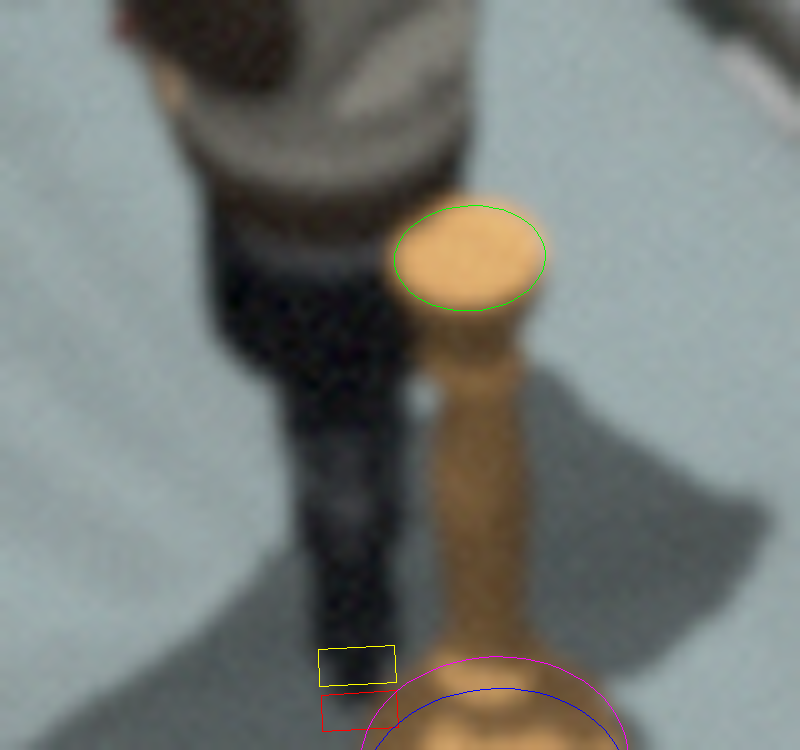

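View pics/ov_side_7.png

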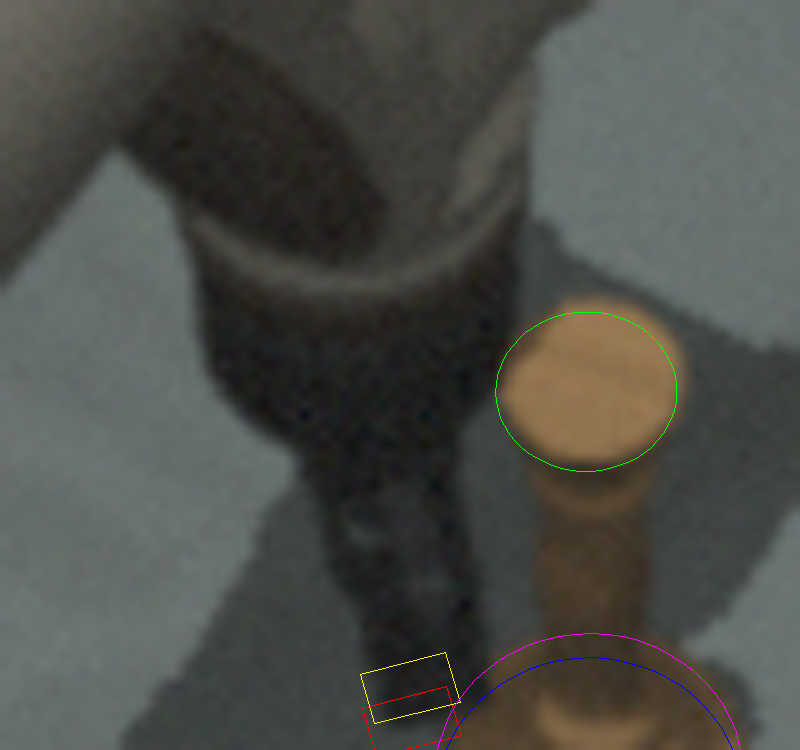

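```bash
python3 - <<'E'
from m import *
print(top("side",593,379,220,170,10),top("scene",467,254,220,180,10))
E
```

```text
[0.56499775 0.10265328] [0.56201313 0.10291431]
```

Request:
drive_tool --deltas '[{"dx": -0.45,"dy": -0.35,"dz": -0.01,"spin": 0,"fingers": 8.5},{"dx": -1.1,"dy": -0.84,"dz": -0.02,"spin": 0,"fingers": 8.5},{"dx": -1.75,"dy": -1.34,"dz": -0.04,"spin": 0,"fingers": 8.5},{"dx": -2.4,"dy": -1.84,"dz": -0.05,"spin": 0,"fingers": 8.5},{"dx": -3.05,"dy": -2.34,"dz": -0.07,"spin": 0,"fingers": 8.5},{"dx": -3.7,"dy": -2.84,"dz": -0.08,"spin": 0,"fingers": 8.5},{"dx": -4.35,"dy": -3.33,"dz": -0.1,"spin": 0,"fingers": 8.5},{"dx": -4.76,"dy": -3.65,"dz": -0.11,"spin": 0,"fingers": 8.5}]'

```text
time: 12.2
ee_pos: [0.5912, 0.1342, 0.1636]
tcp_rot: [179.4, -0.8, 155.0]
wrist_force: [-1.7, 1.6, 0.2]
opening: 0.085
```

```bash
python3 snap.py 8 side scene;python3 - <<'E'
from ov import *
overlay("8",[0.591,0.1345,0.1630],[179.4,-.8,155.15],(.590,.049),{"side":(240,190,80,75,10),"scene":(240,190,80,75,10)},"8")
E
```

```text
12.2 [0.5912 0.1342 0.1636] [179.39  -0.79 155.01] [12.6 14.9 -5.4 69.9  1.  37.6] [-1.7  1.6  0.2] 0.085
```

View pics/ov_scene_8.png

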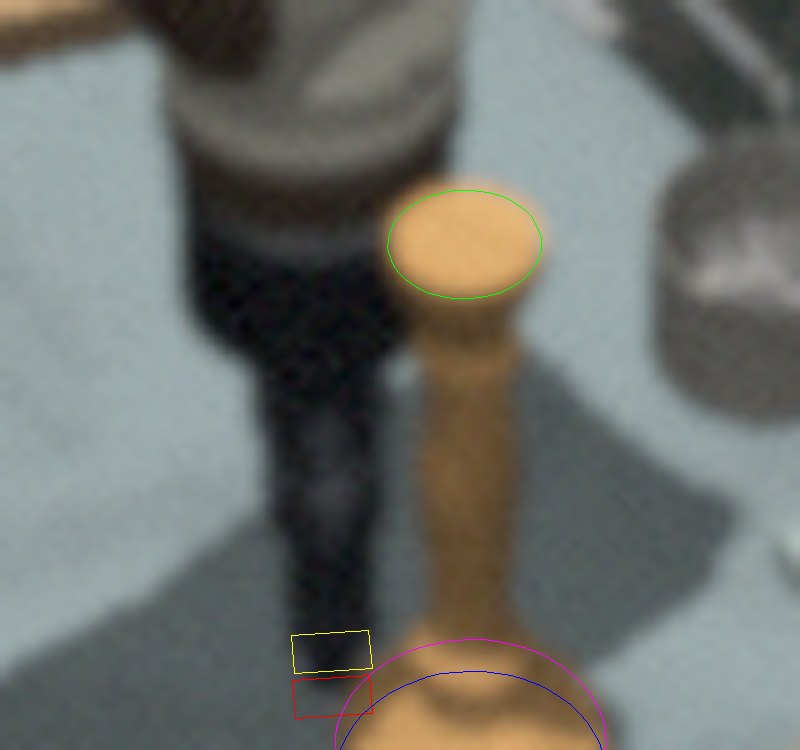

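View pics/ov_side_8.png

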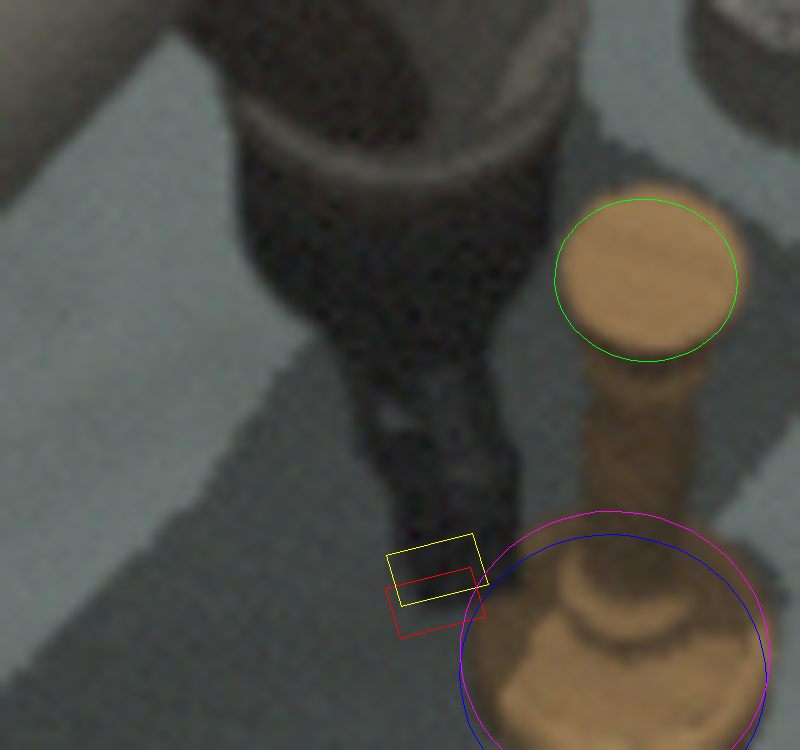

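```bash
python3 - <<'E'
from m import *
print(top("side",655,269,240,190,10),top("scene",467,238,240,190,10), top("side",646,280,240,190,10))
E
```

```text
[0.59312531 0.0494757 ] [0.59157118 0.05030588] [0.58989476 0.04876416]
```

Request:
drive_tool --deltas '[{"dx": 0.8,"dy": 0.6,"dz": 0,"spin": 0,"fingers": 8.5},{"dx": 0.3,"dy": 1.4,"dz": 0,"spin": 4,"fingers": 8.5},{"dx": -0.6,"dy": 1.66,"dz": 0,"spin": 13,"fingers": 8.5},{"dx": -1.3,"dy": 1.66,"dz": 0,"spin": 13,"fingers": 8.5},{"dx": -1.3,"dy": 1.66,"dz": 0,"spin": 13,"fingers": 8.5},{"dx": -1.7,"dy": 1.12,"dz": -0.01,"spin": 13,"fingers": 8.5},{"dx": -2.1,"dy": 0.6,"dz": -0.02,"spin": 13,"fingers": 8.5},{"dx": -2.5,"dy": 0.06,"dz": -0.03,"spin": 13,"fingers": 8.5}]'

```text
time: 13.3
ee_pos: [0.6138, 0.1242, 0.1637]
tcp_rot: [179.6, -0.9, 142.0]
wrist_force: [0.0, 1.3, -0.7]
opening: 0.0849
```

```bash
python3 snap.py 9 side scene;python3 - <<'E'
from ov import *
overlay("9",[0.614,0.1242,0.1630],[179.4,-.8,142],(.594,.040),{"side":(240,190,80,75,10),"scene":(240,190,80,75,10)},"9")
E
```

```text
13.3 [0.6138 0.1242 0.1637] [179.56  -0.92 142.04] [11.3 17.6 -2.1 70.6  1.  49.2] [ 0.   1.3 -0.7] 0.0849
```

View pics/ov_scene_9.png

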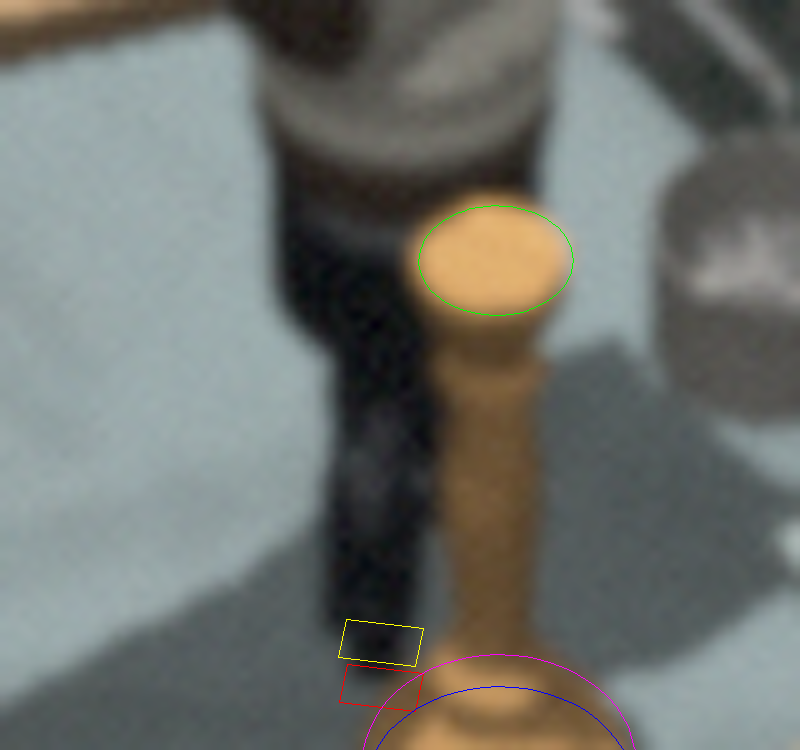

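View pics/ov_side_9.png

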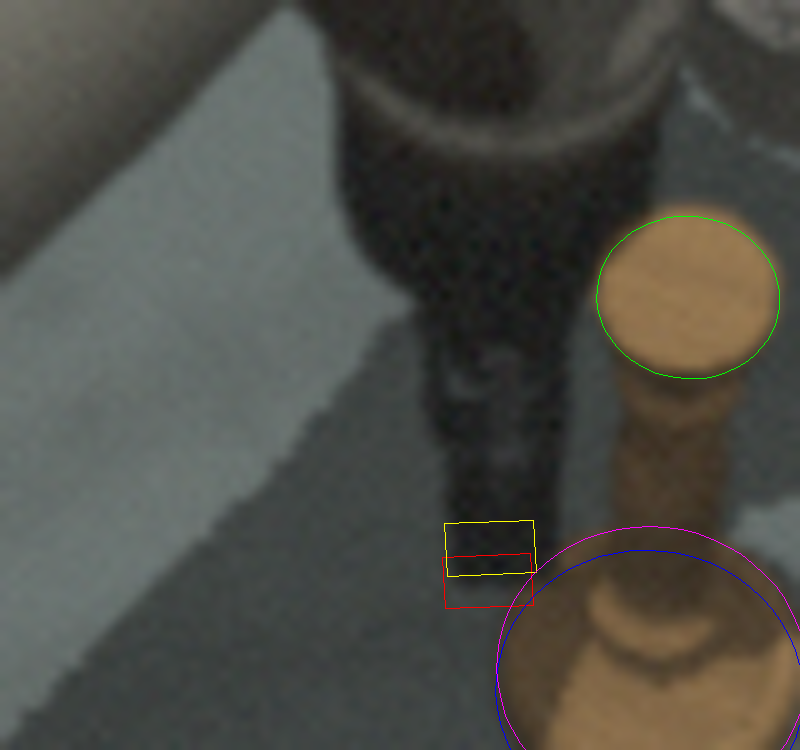

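```bash
python3 - <<'E'
from m import *
print(top("side",690,287,240,190,10),top("scene",491,252,240,190,10))
# guide arm corners at z~.24, side crop s_a
for x,y in [(503,318),(553,368),(632,205)]: print(onz(cams["side"],(230+(x-1.5)/4,180+(y-1.5)/4),.245))
E
```

```text
[0.59587984 0.04137835] [0.59435348 0.04289749]
[ 0.59219127 -0.09845087  0.245     ]
[ 0.59208964 -0.13323397  0.245     ]
[ 0.68587144 -0.09708429  0.245     ]
```

Request:
drive_tool --deltas '[{"dx": -0.35,"dy": -0.24,"dz": -0.01,"spin": 0,"fingers": 8.5},{"dx": -0.85,"dy": -0.58,"dz": -0.02,"spin": 0,"fingers": 8.5},{"dx": -1.35,"dy": -0.93,"dz": -0.03,"spin": 0,"fingers": 8.5},{"dx": -1.85,"dy": -1.27,"dz": -0.04,"spin": 0,"fingers": 8.5},{"dx": -2.35,"dy": -1.62,"dz": -0.05,"spin": 0,"fingers": 8.5},{"dx": -2.85,"dy": -1.96,"dz": -0.06,"spin": 0,"fingers": 8.5},{"dx": -3.35,"dy": -2.3,"dz": -0.07,"spin": 0,"fingers": 8.5},{"dx": -3.71,"dy": -2.55,"dz": -0.08,"spin": 0,"fingers": 8.5}]'

```text
time: 14.4
ee_pos: [0.6276, 0.0814, 0.1636]
tcp_rot: [179.6, -0.9, 142.0]
wrist_force: [-0.8, 1.7, -0.1]
opening: 0.0848
```

```bash
python3 snap.py 10 side scene;python3 - <<'E'
from ov import *
overlay("10",[0.6274,0.0813,0.1630],[179.4,-.8,142],(.606,-.0016),{"side":(270,190,100,90,8),"scene":(260,190,100,90,8)},"10")
E
```

```text
14.4 [0.6276 0.0814 0.1636] [179.58  -0.9  142.01] [ 7.2 18.5 -1.  70.9  0.9 45.2] [-0.8  1.7 -0.1] 0.0848
```

View pics/ov_scene_10.png

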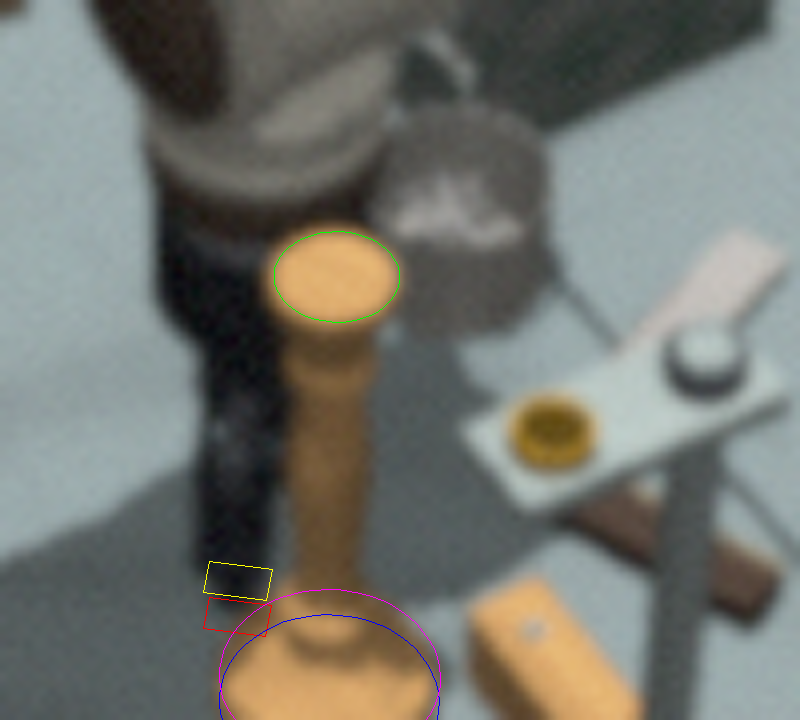

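View pics/ov_side_10.png

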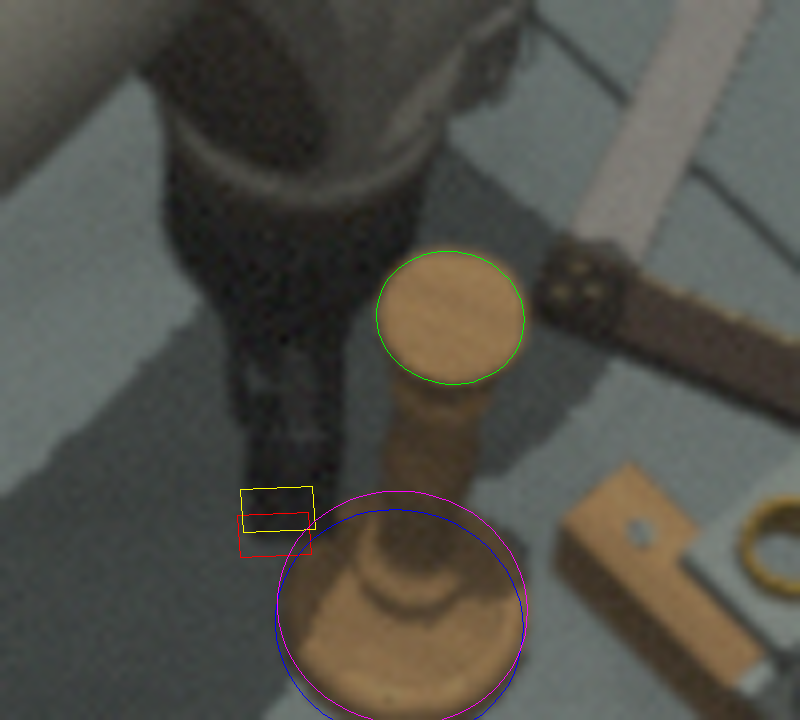

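Request:
drive_tool --deltas '[{"dx": -0.33,"dy": -0.38,"dz": -0.01,"spin": 0,"fingers": 8.5},{"dx": -0.8,"dy": -0.92,"dz": -0.02,"spin": 0,"fingers": 8.5},{"dx": -1.28,"dy": -1.47,"dz": -0.03,"spin": 0,"fingers": 8.5},{"dx": -1.76,"dy": -2.02,"dz": -0.04,"spin": 0,"fingers": 8.5},{"dx": -2.24,"dy": -2.58,"dz": -0.06,"spin": 0,"fingers": 8.5},{"dx": -2.72,"dy": -3.13,"dz": -0.07,"spin": 0,"fingers": 8.5},{"dx": -3.2,"dy": -3.68,"dz": -0.08,"spin": 0,"fingers": 8.5},{"dx": -3.61,"dy": -4.15,"dz": -0.09,"spin": 0,"fingers": 8.5}]'

```text
time: 15.5
ee_pos: [0.6296, 0.0268, 0.1634]
tcp_rot: [179.6, -1.1, 142.0]
wrist_force: [-6.2, 7.6, 3.5]
opening: 0.0849
```

```bash
python3 snap.py 11 side scene;python3 - <<'E'
from ov import *
overlay("11",[0.6305,0.0265,0.1630],[179.4,-.8,142],(.612,-.056),{"side":(290,210,100,90,8),"scene":(270,210,100,90,8)},"11")
E
```

```text
15.5 [0.6296 0.0268 0.1634] [179.6   -1.07 142.02] [ 2.3 18.3 -1.3 71.   1.  40.2] [-6.2  7.6  3.5] 0.0849
```

View pics/ov_scene_11.png

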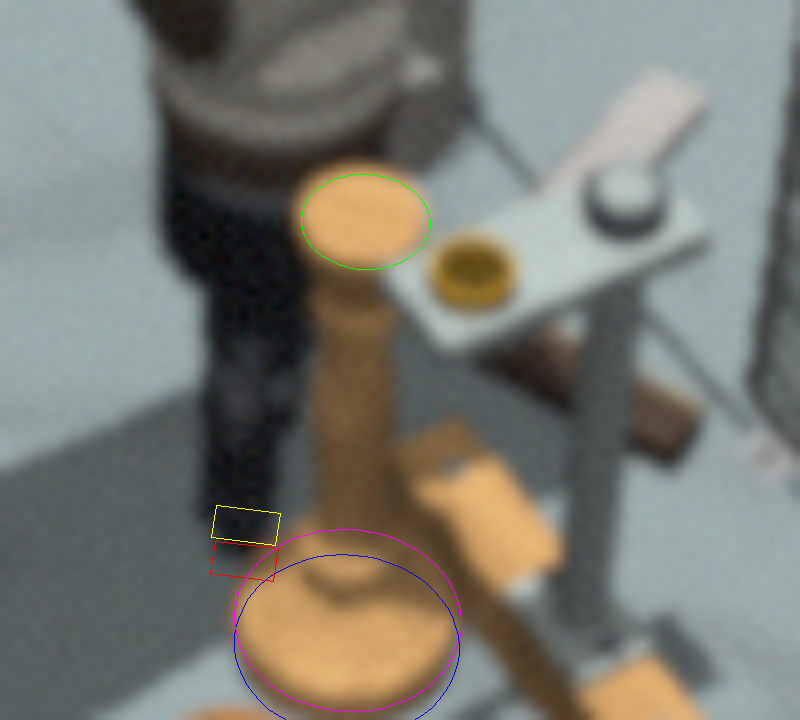

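View pics/ov_side_11.png

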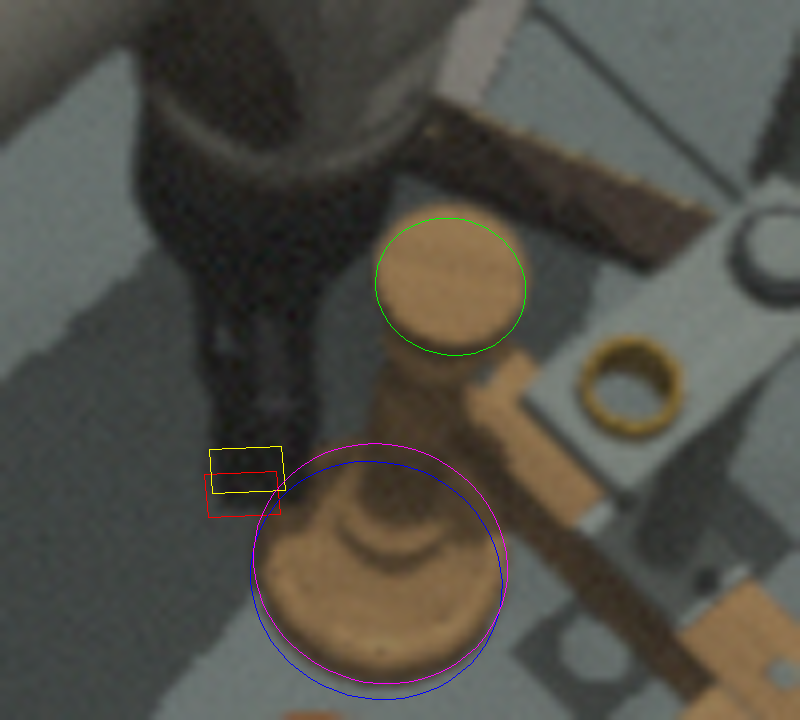

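Request:
drive_tool --deltas '[{"dx": -0.4,"dy": -0.51,"dz": -0.01,"spin": 0,"fingers": 8.5},{"dx": -0.85,"dy": -1.09,"dz": -0.02,"spin": 0,"fingers": 8.5},{"dx": -1.3,"dy": -1.66,"dz": -0.03,"spin": 0,"fingers": 8.5},{"dx": -1.75,"dy": -2.24,"dz": -0.04,"spin": 0,"fingers": 8.5},{"dx": -2.2,"dy": -2.81,"dz": -0.06,"spin": 0,"fingers": 8.5},{"dx": -2.65,"dy": -3.39,"dz": -0.07,"spin": 0,"fingers": 8.5},{"dx": -3.0,"dy": -3.84,"dz": -0.08,"spin": 0,"fingers": 8.5},{"dx": -3.2,"dy": -4.1,"dz": -0.085,"spin": 0,"fingers": 8.5}]'

```text
time: 16.6
ee_pos: [0.6291, -0.0248, 0.1633]
tcp_rot: [179.6, -1.2, 142.0]
wrist_force: [-9.5, 10.0, 3.7]
opening: 0.0851
```

```bash
python3 snap.py 12 side scene;python3 - <<'E'
from ov import *
overlay("12",[0.6305,-0.0252,0.1630],[179.4,-.8,142],(.612,-.1055),{"side":(310,210,100,90,8),"scene":(290,210,90,90,8)},"12")
E
```

```text
16.6 [ 0.6291 -0.0248  0.1633] [179.61  -1.16 142.01] [-2.4 18.3 -1.3 71.2  1.  35.5] [-9.5 10.   3.7] 0.0851
```

View pics/ov_scene_12.png

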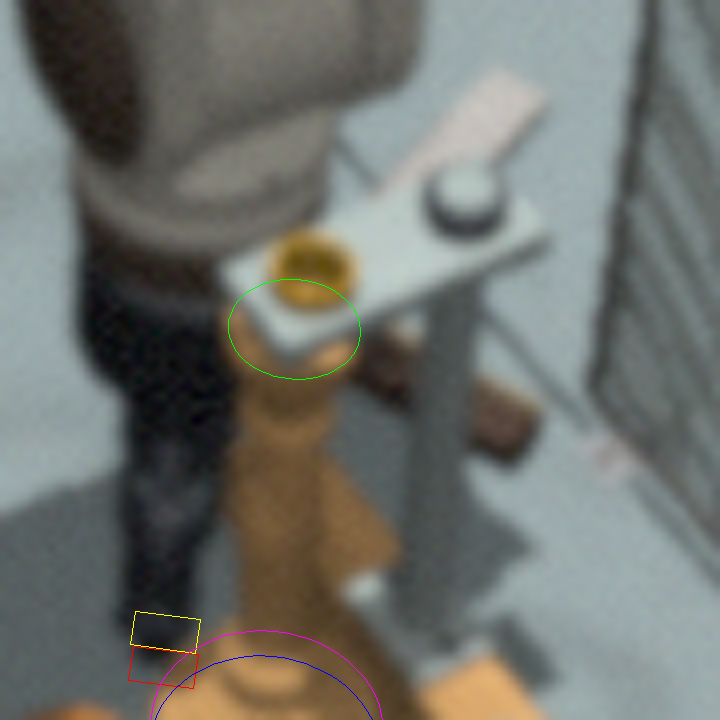

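View pics/ov_side_12.png

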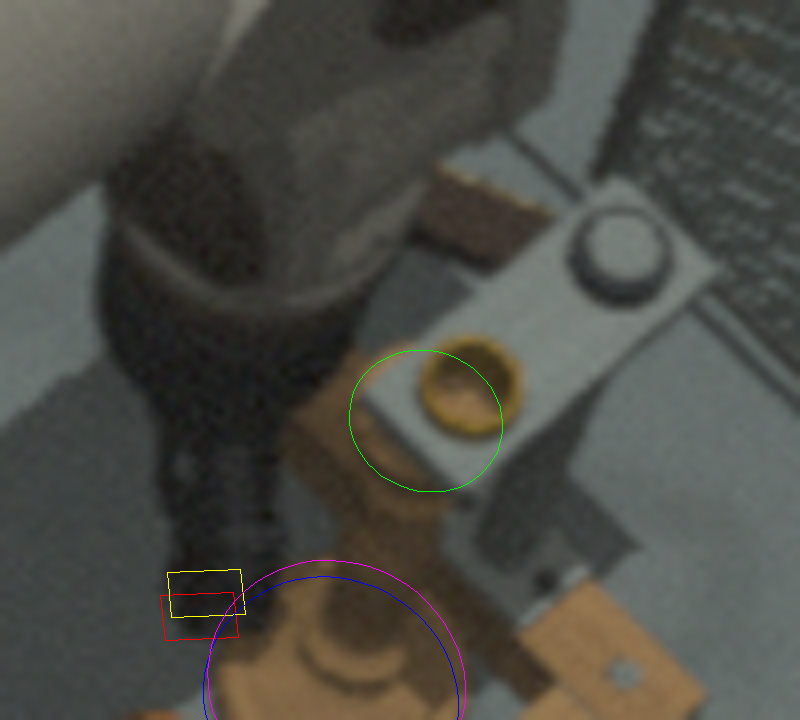

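Request:
drive_tool --deltas '[{"dx": -0.1,"dy": -0.13,"dz": 0,"spin": 0,"fingers": 8.5},{"dx": -0.2,"dy": -0.25,"dz": 0,"spin": 0,"fingers": 8.5},{"dx": -0.3,"dy": -0.38,"dz": -0.01,"spin": 0,"fingers": 8.5},{"dx": -0.4,"dy": -0.51,"dz": -0.01,"spin": 0,"fingers": 8.5},{"dx": -0.46,"dy": -0.59,"dz": -0.01,"spin": 0,"fingers": 8.5},{"dx": -0.5,"dy": -0.64,"dz": -0.01,"spin": 0,"fingers": 8.5},{"dx": -0.5,"dy": -0.64,"dz": -0.01,"spin": 0,"fingers": 8.5},{"dx": -0.5,"dy": -0.64,"dz": -0.01,"spin": 0,"fingers": 8.5}]'

```text
time: 17.7
ee_pos: [0.6291, -0.0326, 0.1633]
tcp_rot: [179.6, -1.2, 142.0]
wrist_force: [-9.2, 8.6, 4.8]
opening: 0.085
```

```bash
python3 snap.py 13 side scene;python3 - <<'E'
from ov import *
overlay("13",[0.6305,-0.0252,0.1630],[179.4,-.8,142],(.612,-.1145),{"side":(310,230,100,90,8),"scene":(290,210,90,90,8)},"13")
E
```

```text
17.7 [ 0.6291 -0.0326  0.1633] [179.62  -1.16 142.03] [-3.1 18.3 -1.2 71.2  1.  34.8] [-9.2  8.6  4.8] 0.085
```

View pics/ov_side_13.png

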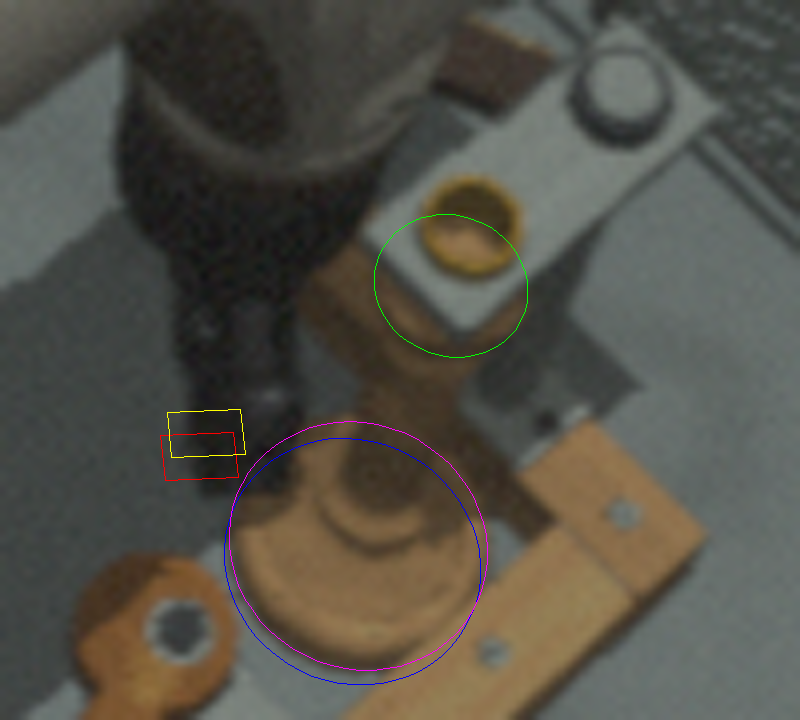

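Request:
drive_tool --deltas '[{"dx": -0.06,"dy": -0.08,"dz": 0,"spin": 0,"fingers": 8.5},{"dx": -0.12,"dy": -0.16,"dz": 0,"spin": 0,"fingers": 8.5},{"dx": -0.18,"dy": -0.24,"dz": 0,"spin": 0,"fingers": 8.5},{"dx": -0.24,"dy": -0.31,"dz": -0.01,"spin": 0,"fingers": 8.5},{"dx": -0.3,"dy": -0.39,"dz": -0.01,"spin": 0,"fingers": 8.5},{"dx": -0.3,"dy": -0.39,"dz": -0.01,"spin": 0,"fingers": 8.5},{"dx": -0.3,"dy": -0.39,"dz": -0.01,"spin": 0,"fingers": 8.5},{"dx": -0.3,"dy": -0.39,"dz": -0.01,"spin": 0,"fingers": 8.5}]'

```text
time: 18.8
ee_pos: [0.6289, -0.0348, 0.1636]
tcp_rot: [179.3, -1.4, 142.2]
wrist_force: [-10.2, 29.7, 8.4]
opening: 0.085
```

```bash
python3 snap.py 14 side scene;python3 - <<'E'
from ov import *
overlay("14",[0.6289,-0.0348,0.1636],[179.3,-1.4,142],(.612,-.1145),{"side":(310,230,100,90,8),"scene":(280,230,90,90,8)},"14")
E
```

```text
18.8 [ 0.6289 -0.0348  0.1636] [179.32  -1.42 142.16] [-3.4 18.4 -1.2 71.3  1.4 34.4] [-10.2  29.7   8.4] 0.085
```

View pics/ov_side_14.png

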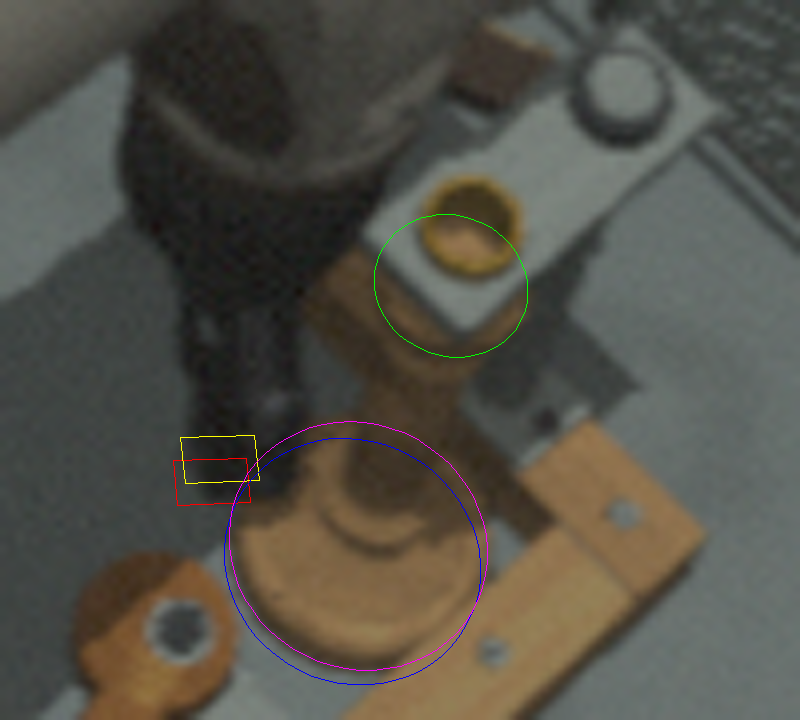

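View pics/ov_scene_14.png

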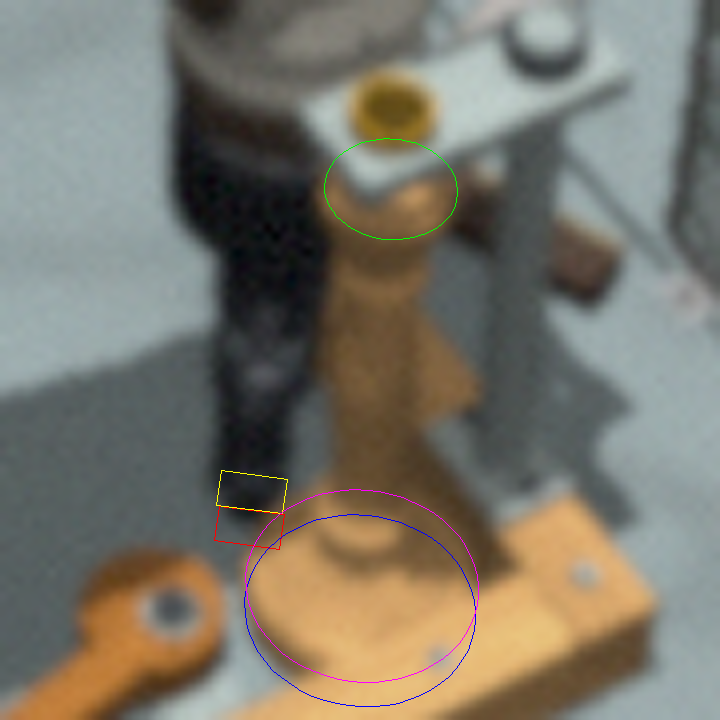

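```bash
python3 -c "
from workcell import bot
o=bot.get_obs();print(o['torque'],o['wrist_force'])"
```

```text
[ 5.14075386  2.32276319 -1.34080736] [-10.63068736  30.35791003   7.97098425]
```

```bash
python3 - <<'E'
from m import *
s=cams["side"]
for uv in [(213,330),(230,322),(237,336),(290,379),(268,362)]: print(uv,onz(s,uv,0))
C=lambda x,y,z,n="side":onz(cams[n],(310+(x+.5)/8-.5,230+(y+.5)/8-.5),z)
print(C(180,628,.03))
S=lambda x,y:(230+(x-1.5)/4,180+(y-1.5)/4)
print("leverend",onz(s,S(293,690),.016),onz(s,S(277,676),.026),onz(s,S(312,690),.026))
E
```

```text
(213, 330) [0.31583832 0.04595438 0.        ]
(230, 322) [0.35676638 0.03501163 0.        ]
(237, 336) [ 0.3487868  -0.00112922  0.        ]
(290, 379) [ 0.37797189 -0.151947    0.        ]
(268, 362) [ 3.64891715e-01 -9.22144297e-02 -2.22044605e-16]
[ 0.55021154 -0.10170894  0.03      ]
leverend [ 0.43533038 -0.1297635   0.016     ] [ 0.43184186 -0.11981964  0.026     ] [ 0.44138019 -0.13821122  0.026     ]
```

Request:
drive_tool --deltas '[{"dx": 0.6,"dy": 0.42,"dz": 0,"spin": 0,"fingers": 8.5},{"dx": 1.5,"dy": 1.05,"dz": 0,"spin": 0,"fingers": 8.5},{"dx": 3.0,"dy": 2.1,"dz": 0,"spin": 0,"fingers": 8.5},{"dx": 5.0,"dy": 3.4,"dz": -0.5,"spin": 0,"fingers": 8.5},{"dx": 7.0,"dy": 4.8,"dz": -3,"spin": 0,"fingers": 8.5},{"dx": 9.0,"dy": 4.8,"dz": -6,"spin": 5,"fingers": 7},{"dx": 11.0,"dy": 4.8,"dz": -8,"spin": 13,"fingers": 4},{"dx": 13.0,"dy": 4.8,"dz": -10,"spin": 21,"fingers": 0}]'

```text
time: 19.9
ee_pos: [0.5572, 0.0795, 0.2674]
tcp_rot: [179.9, -1.0, 120.8]
wrist_force: [0.9, -0.0, -0.5]
opening: 0.0339
```

```bash
python3 snap.py 15 side scene;python3 - <<'E'
from ov import *
overlay("15",[0.557,0.08,0.2674],[179.3,-1.0,121],(.6125,-.114),{"side":(310,230,100,90,8),"scene":(290,225,90,90,8)},"15")
E
```

```text
19.9 [0.5572 0.0795 0.2674] [179.9   -0.98 120.79] [ 7.9  6.4 -3.6 80.3  0.9 67.1] [ 0.9 -0.  -0.5] 0.0339
```

View pics/ov_side_15.png

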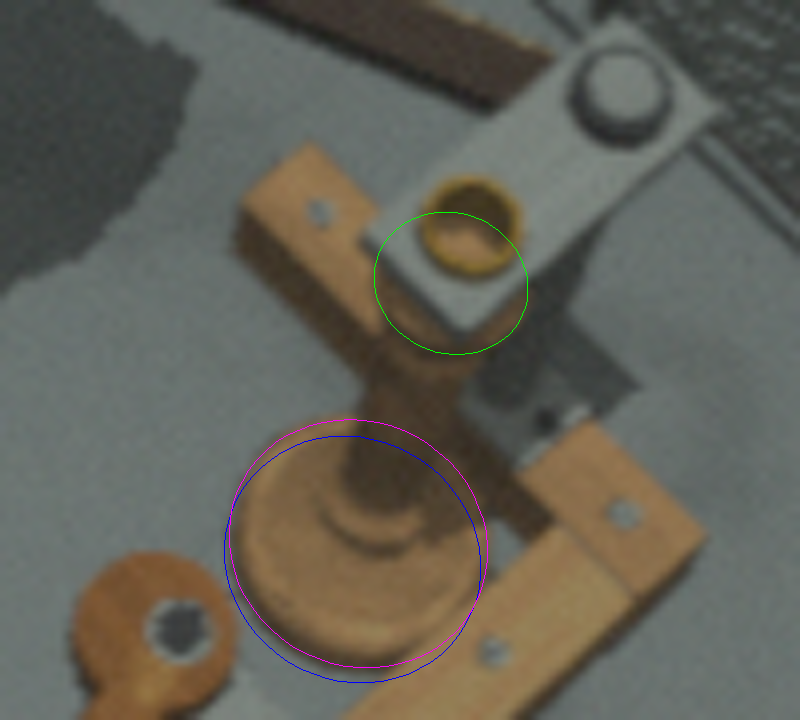

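View pics/ov_scene_15.png

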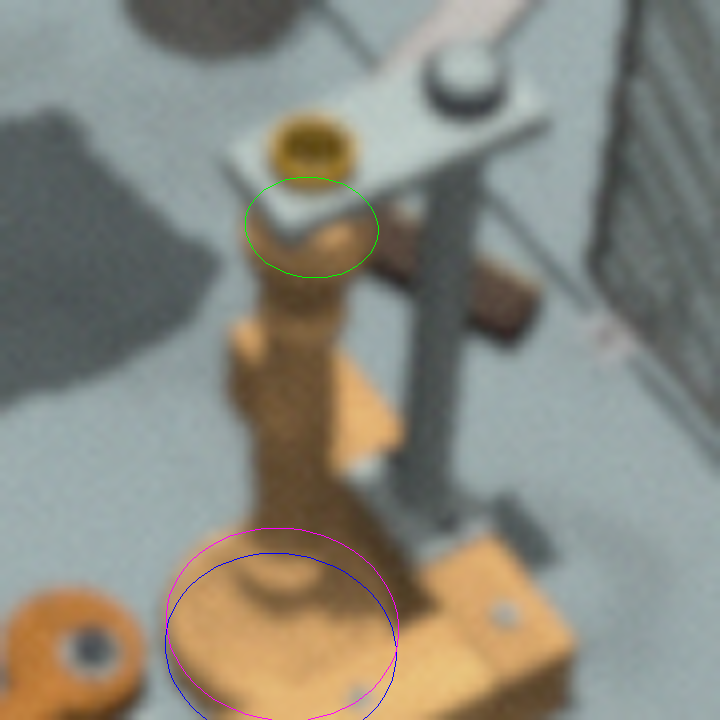

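Request:
drive_tool --deltas '[{"dx": -2.5,"dy": -3.5,"dz": 0,"spin": 4,"fingers": 0},{"dx": -6,"dy": -8.2,"dz": 0,"spin": 10,"fingers": 0},{"dx": -9.5,"dy": -13,"dz": 0,"spin": 15.8,"fingers": 0},{"dx": -13,"dy": -18,"dz": 0,"spin": 15.8,"fingers": 0},{"dx": -15.7,"dy": -21.7,"dz": 0,"spin": 15.8,"fingers": 0},{"dx": -15.7,"dy": -21.7,"dz": 0,"spin": 15.8,"fingers": 0},{"dx": -15.7,"dy": -21.7,"dz": 2,"spin": 15.8,"fingers": 0},{"dx": -15.7,"dy": -21.7,"dz": 4,"spin": 15.8,"fingers": 0}]'

```text
time: 21.0
ee_pos: [0.4532, -0.167, 0.2223]
tcp_rot: [-179.8, -1.0, 105.4]
wrist_force: [-0.1, 0.6, -0.0]
opening: -0.0001
```

```bash
python3 snap.py 16 side wrist
```

```text
21.0 [ 0.4532 -0.167   0.2223] [-179.82   -0.97  105.36] [-20.4  -3.3 -18.5  75.5   0.7  54.2] [-0.1  0.6 -0. ] -0.0001
```

View pics/wrist_16.png

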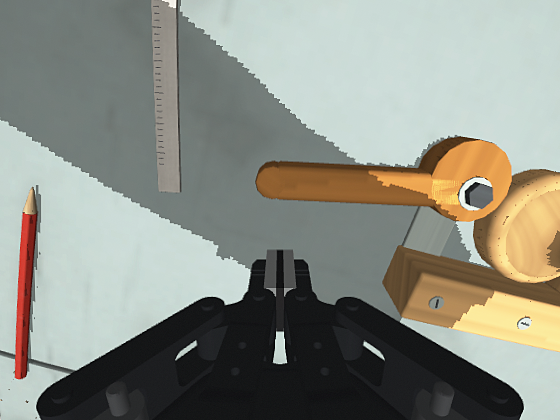

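View pics/side_16.png

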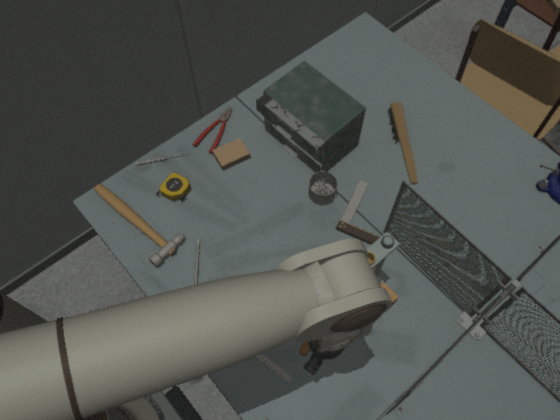

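```bash
python3 - <<'E'
from m import *
from workcell import bot,camera
c=camera("wrist")
pv=onz(c,(479,195),.032);e=onz(c,(258,181),.016)
a=onz(c,(275,162),.026);b=onz(c,(275,200),.016);a2=onz(c,(400,167),.026);b2=onz(c,(400,207),.016)
print("pivot",pv,"end",e,"sides",a,a2,b,b2)
print(np.degrees(np.arctan2(*(a-a2)[[1,0]])),np.linalg.norm(pv[:2]-e[:2]))
print(proj(c,[[0.4532,-.167,.01]]))
E
```

```text
pivot [ 0.54986032 -0.10205678  0.032     ] end [ 0.4291715  -0.13141767  0.016     ] sides [ 0.43569081 -0.11606619  0.026     ] [ 0.50329194 -0.10005242  0.026     ] [ 0.44199425 -0.14009523  0.016     ] [ 0.51699518 -0.12388986  0.016     ]
-166.67308100081758 0.12420891747801638
[[280.97325881 239.7577542 ]]
```

```bash
cat > lev.py <<'E'
import sys
from h import *
from workcell import bot
from scipy.spatial.transform import Rotation as Rn
o=bot.get_obs();R=Rn.from_euler("xyz",o["tcp_rot"],degrees=True).as_matrix();p=np.array(o["ee_pos"])
yaw=o["tcp_rot"][2]
piv=np.array([.5495,-.102]);u0=194.5;z=.181
def tcp(phi,gap=0):
    a=np.radians(u0-phi);u=np.array([np.cos(a),np.sin(a)]);n=np.array([-u[1],u[0]])
    t=piv+.110*u+(.021+gap)*n
    tip=R[:,2]*.173
    return np.array([t[0]-tip[0],t[1]-tip[1],z])
print(np.round(p,4),yaw,np.round(o["wrist_force"],1))
for a in sys.argv[1:]:
    ph,gap=map(float,a.split(","))
    d=R.T@(tcp(ph,gap/1000)-p)*100
    print(ph,gap,np.round(d,2).tolist(),"spin",round(yaw-(104.5-ph),1))
# present pusher-implied angle
t=(p+R[:,2]*.173)[:2]-piv; r=np.linalg.norm(t);print("implied phi",round((u0-np.degrees(np.arctan2(t[1],t[0])+np.arcsin(-.021/r)) )%360,1))
E
python3 lev.py 0,15 0,3 5,0 10,0 15,0 20,0 25,0
```

```text
[ 0.4528 -0.1668  0.2221] 105.34662306118977 [ 0.4  0.5 -0.5]
0.0 15.0 [-0.14, 0.1, 4.11] spin 0.8
0.0 3.0 [1.06, 0.12, 4.13] spin 0.8
5.0 0.0 [2.33, -0.0, 4.16] spin 5.8
10.0 0.0 [3.3, -0.04, 4.17] spin 10.8
15.0 0.0 [4.28, 0.0, 4.19] spin 15.8
20.0 0.0 [5.25, 0.13, 4.21] spin 20.8
25.0 0.0 [6.2, 0.34, 4.23] spin 25.8
implied phi 352.7
```

Request:
drive_tool --deltas '[{"dx": -0.1,"dy": 0.1,"dz": 2,"spin": 0.8,"fingers": 0},{"dx": -0.1,"dy": 0.1,"dz": 4.1,"spin": 0.8,"fingers": 0},{"dx": 0.4,"dy": 0.1,"dz": 4.12,"spin": 0.8,"fingers": 0},{"dx": 1.06,"dy": 0.1,"dz": 4.13,"spin": 0.8,"fingers": 0},{"dx": 1.8,"dy": 0,"dz": 4.15,"spin": 3.5,"fingers": 0},{"dx": 2.5,"dy": 0,"dz": 4.16,"spin": 6.5,"fingers": 0},{"dx": 3.3,"dy": 0,"dz": 4.17,"spin": 10.8,"fingers": 0},{"dx": 4.28,"dy": 0,"dz": 4.19,"spin": 15.8,"fingers": 0}]'

```text
time: 22.15
ee_pos: [0.4415, -0.1255, 0.1834]
tcp_rot: [-179.6, -0.8, 89.3]
wrist_force: [0.9, -2.2, -0.5]
opening: -0.0001
```

```bash
python3 snap.py 17 wrist side; python3 lev.py 20,0 25,0 30,0 35,0 40,0 45,0 50,0 55,0
```

```text
22.15 [ 0.4415 -0.1255  0.1834] [-179.63   -0.8    89.27] [-16.   -5.4 -24.9  71.1   0.7  74.7] [ 0.9 -2.2 -0.5] -0.0001
[ 0.4415 -0.1251  0.1833] 89.42028229661747 [-0.2  0.3  0.3]
20.0 0.0 [1.0, -0.25, 0.25] spin 4.9
25.0 0.0 [1.98, -0.31, 0.26] spin 9.9
30.0 0.0 [2.96, -0.28, 0.28] spin 14.9
35.0 0.0 [3.93, -0.17, 0.29] spin 19.9
40.0 0.0 [4.88, 0.03, 0.31] spin 24.9
45.0 0.0 [5.82, 0.31, 0.32] spin 29.9
50.0 0.0 [6.73, 0.67, 0.33] spin 34.9
55.0 0.0 [7.6, 1.11, 0.34] spin 39.9
implied phi 14.8
```

Request:
drive_tool --deltas '[{"dx": 0.9,"dy": -0.2,"dz": 0.15,"spin": 4.5,"fingers": 0},{"dx": 1.8,"dy": -0.3,"dz": 0.2,"spin": 9,"fingers": 0},{"dx": 2.7,"dy": -0.3,"dz": 0.2,"spin": 13.5,"fingers": 0},{"dx": 3.55,"dy": -0.22,"dz": 0.2,"spin": 18,"fingers": 0},{"dx": 4.4,"dy": -0.07,"dz": 0.2,"spin": 22.5,"fingers": 0},{"dx": 5.25,"dy": 0.13,"dz": 0.2,"spin": 27,"fingers": 0},{"dx": 6.0,"dy": 0.38,"dz": 0.22,"spin": 31,"fingers": 0},{"dx": 6.73,"dy": 0.67,"dz": 0.23,"spin": 34.9,"fingers": 0}]'

```text
time: 23.25
ee_pos: [0.4488, -0.0584, 0.1815]
tcp_rot: [-179.2, -0.4, 54.5]
wrist_force: [-1.2, -2.9, -0.3]
opening: -0.0003
```

```bash
python3 lev.py 55,0 60,0 65,0 70,0 75,0 80,0 85,0
```

```text
[ 0.4488 -0.0584  0.1815] 54.52741083776021 [-1.2 -2.9 -0.3]
55.0 0.0 [1.03, -0.16, 0.06] spin 5.0
60.0 0.0 [2.0, -0.21, 0.07] spin 10.0
65.0 0.0 [2.98, -0.19, 0.07] spin 15.0
70.0 0.0 [3.95, -0.07, 0.08] spin 20.0
75.0 0.0 [4.91, 0.13, 0.09] spin 25.0
80.0 0.0 [5.84, 0.41, 0.09] spin 30.0
85.0 0.0 [6.75, 0.77, 0.09] spin 35.0
implied phi 49.7
```

Force is steady at about 3 N, which matches the lever's friction. Next, on to about 75°.

Request:
drive_tool --deltas '[{"dx": 0.8,"dy": -0.13,"dz": 0.05,"spin": 4,"fingers": 0},{"dx": 1.55,"dy": -0.19,"dz": 0.06,"spin": 7.7,"fingers": 0},{"dx": 2.3,"dy": -0.2,"dz": 0.06,"spin": 11.5,"fingers": 0},{"dx": 2.98,"dy": -0.19,"dz": 0.07,"spin": 15,"fingers": 0},{"dx": 3.6,"dy": -0.12,"dz": 0.08,"spin": 18,"fingers": 0},{"dx": 4.15,"dy": -0.03,"dz": 0.08,"spin": 21,"fingers": 0},{"dx": 4.6,"dy": 0.06,"dz": 0.09,"spin": 23.3,"fingers": 0},{"dx": 4.91,"dy": 0.13,"dz": 0.09,"spin": 25,"fingers": 0}]'

```text
time: 24.25
ee_pos: [0.4784, -0.0192, 0.1809]
tcp_rot: [-179.0, -0.1, 29.6]
wrist_force: [-1.4, -1.7, 2.2]
opening: 0.0001
```

```bash
python3 lev.py 78,0 80,0 82,0 84,0 86,0 88,0 90,0 92,0 95,0
```

```text
[ 0.4784 -0.0192  0.1809] 29.558008535669824 [-1.4 -1.7  2.2]
78.0 0.0 [0.57, -0.1, -0.01] spin 3.1
80.0 0.0 [0.96, -0.14, -0.01] spin 5.1
82.0 0.0 [1.35, -0.17, -0.01] spin 7.1
84.0 0.0 [1.74, -0.19, -0.01] spin 9.1
86.0 0.0 [2.13, -0.2, -0.01] spin 11.1
88.0 0.0 [2.52, -0.19, -0.01] spin 13.1
90.0 0.0 [2.91, -0.17, -0.01] spin 15.1
92.0 0.0 [3.3, -0.13, -0.01] spin 17.1
95.0 0.0 [3.88, -0.05, -0.01] spin 20.1
implied phi 75.0
```

Request:
drive_tool --deltas '[{"dx": 0.4,"dy": -0.07,"dz": 0,"spin": 2,"fingers": 0},{"dx": 0.75,"dy": -0.12,"dz": 0,"spin": 4,"fingers": 0},{"dx": 1.1,"dy": -0.15,"dz": 0,"spin": 5.8,"fingers": 0},{"dx": 1.4,"dy": -0.17,"dz": 0,"spin": 7.4,"fingers": 0},{"dx": 1.65,"dy": -0.19,"dz": 0,"spin": 8.7,"fingers": 0},{"dx": 1.9,"dy": -0.2,"dz": 0,"spin": 10,"fingers": 0},{"dx": 2.05,"dy": -0.2,"dz": 0,"spin": 10.8,"fingers": 0},{"dx": 2.13,"dy": -0.2,"dz": 0,"spin": 11.1,"fingers": 0}]'

```text
time: 25.25
ee_pos: [0.4955, -0.0071, 0.1801]
tcp_rot: [-179.0, 0.2, 18.4]
wrist_force: [-4.9, -2.8, 4.1]
opening: 0.0001
```

```bash
python3 lev.py 87,0 88,0 89,0 90,0 91,0 92,0 93,0 94,0
```

```text
[ 0.4955 -0.0071  0.1801] 18.376372779332492 [-4.9 -2.8  4.1]
87.0 0.0 [0.26, -0.02, -0.09] spin 0.9
88.0 0.0 [0.46, -0.05, -0.09] spin 1.9
89.0 0.0 [0.65, -0.08, -0.09] spin 2.9
90.0 0.0 [0.84, -0.11, -0.09] spin 3.9
91.0 0.0 [1.04, -0.13, -0.09] spin 4.9
92.0 0.0 [1.23, -0.15, -0.09] spin 5.9
93.0 0.0 [1.43, -0.16, -0.09] spin 6.9
94.0 0.0 [1.62, -0.18, -0.09] spin 7.9
implied phi 85.6
```

Request:
drive_tool --deltas '[{"dx": 0.2,"dy": -0.02,"dz": -0.1,"spin": 0.6,"fingers": 0},{"dx": 0.3,"dy": -0.03,"dz": -0.1,"spin": 1.2,"fingers": 0},{"dx": 0.4,"dy": -0.04,"dz": -0.1,"spin": 1.8,"fingers": 0},{"dx": 0.5,"dy": -0.05,"dz": -0.1,"spin": 2.3,"fingers": 0},{"dx": 0.6,"dy": -0.07,"dz": -0.1,"spin": 2.8,"fingers": 0},{"dx": 0.7,"dy": -0.08,"dz": -0.1,"spin": 3.2,"fingers": 0},{"dx": 0.77,"dy": -0.1,"dz": -0.1,"spin": 3.6,"fingers": 0},{"dx": 0.84,"dy": -0.11,"dz": -0.1,"spin": 3.9,"fingers": 0}]'

```text
time: 26.25
ee_pos: [0.5022, -0.0036, 0.1802]
tcp_rot: [-179.0, 0.5, 14.5]
wrist_force: [-10.3, -4.7, 1.9]
opening: 0.0003
```

```bash
python3 lev.py 90,0 91,0 92,0 93,0 94,0 95,0
```

```text
[ 0.5022 -0.0036  0.1802] 14.470223687331512 [-10.3  -4.7   1.9]
90.0 0.0 [0.16, 0.01, -0.08] spin -0.0
91.0 0.0 [0.35, -0.02, -0.08] spin 1.0
92.0 0.0 [0.54, -0.06, -0.08] spin 2.0
93.0 0.0 [0.73, -0.08, -0.08] spin 3.0
94.0 0.0 [0.93, -0.11, -0.08] spin 4.0
95.0 0.0 [1.12, -0.13, -0.08] spin 5.0
implied phi 89.2
```

Request:
drive_tool --deltas '[{"dx": 0.1,"dy": 0,"dz": -0.05,"spin": 0.3,"fingers": 0},{"dx": 0.2,"dy": 0,"dz": -0.05,"spin": 0.6,"fingers": 0},{"dx": 0.3,"dy": -0.02,"dz": -0.05,"spin": 0.9,"fingers": 0},{"dx": 0.38,"dy": -0.03,"dz": -0.05,"spin": 1.2,"fingers": 0},{"dx": 0.45,"dy": -0.04,"dz": -0.05,"spin": 1.5,"fingers": 0},{"dx": 0.5,"dy": -0.05,"dz": -0.05,"spin": 1.8,"fingers": 0},{"dx": 0.54,"dy": -0.06,"dz": -0.05,"spin": 2,"fingers": 0},{"dx": 0.54,"dy": -0.06,"dz": -0.05,"spin": 2,"fingers": 0}]'

```text
time: 27.25
ee_pos: [0.5071, -0.0016, 0.1803]
tcp_rot: [-179.0, 0.5, 12.5]
wrist_force: [-8.3, -4.2, -0.2]
opening: -0.0
```

```bash
python3 lev.py 91,0 92,0 93,0 94,0 95,0; python3 snap.py 18 side scene wrist
```

```text
[ 0.5071 -0.0016  0.1803] 12.48241672303085 [-8.3 -4.2 -0.2]
91.0 0.0 [-0.16, 0.06, -0.07] spin -1.0
92.0 0.0 [0.03, 0.02, -0.07] spin -0.0
93.0 0.0 [0.22, -0.01, -0.07] spin 1.0
94.0 0.0 [0.41, -0.05, -0.07] spin 2.0
95.0 0.0 [0.61, -0.07, -0.07] spin 3.0
implied phi 91.8
27.25 [ 0.5071 -0.0016  0.1803] [-179.01    0.53   12.48] [ -0.4   1.4 -18.6  70.7   0.8 167.2] [-8.3 -4.2 -0.2] -0.0
```

Request:
drive_tool --deltas '[{"dx": 0.08,"dy": 0,"dz": -0.03,"spin": 0.3,"fingers": 0},{"dx": 0.16,"dy": 0,"dz": -0.05,"spin": 0.6,"fingers": 0},{"dx": 0.22,"dy": -0.01,"dz": -0.05,"spin": 0.9,"fingers": 0},{"dx": 0.28,"dy": -0.02,"dz": -0.05,"spin": 1.2,"fingers": 0},{"dx": 0.3,"dy": -0.03,"dz": -0.05,"spin": 1.4,"fingers": 0},{"dx": 0.3,"dy": -0.03,"dz": -0.05,"spin": 1.4,"fingers": 0},{"dx": 0.3,"dy": -0.03,"dz": -0.05,"spin": 1.4,"fingers": 0},{"dx": 0.3,"dy": -0.03,"dz": -0.05,"spin": 1.4,"fingers": 0}]'

```text
time: 28.4
ee_pos: [0.5091, -0.0007, 0.1803]
tcp_rot: [-179.0, 0.7, 11.1]
wrist_force: [-14.5, -4.3, 0.5]
opening: 0.0002
```

```bash
python3 lev.py 93,0
```

```text
[ 0.5091 -0.0007  0.1803] 11.081803928420516 [-14.5  -4.3   0.5]
93.0 0.0 [0.05, 0.03, -0.07] spin -0.4
implied phi 92.8
```

Request:
drive_tool --deltas '[{"dx": -0.3,"dy": 0,"dz": 0,"spin": 0,"fingers": 0},{"dx": -1,"dy": 0,"dz": 0,"spin": 0,"fingers": 0},{"dx": -2.5,"dy": 0,"dz": 0,"spin": 0,"fingers": 0},{"dx": -4,"dy": 0,"dz": -0.5,"spin": 0,"fingers": 0},{"dx": -6,"dy": 0,"dz": -3,"spin": 0,"fingers": 0},{"dx": -8,"dy": 1,"dz": -6,"spin": 0,"fingers": 0},{"dx": -10,"dy": 2,"dz": -9,"spin": 0,"fingers": 0},{"dx": -12,"dy": 2,"dz": -12,"spin": 0,"fingers": 0}]'

```text
time: 29.4
ee_pos: [0.3971, -0.0456, 0.3035]
tcp_rot: [-179.1, 0.2, 11.1]
wrist_force: [0.3, 0.4, -0.4]
opening: 0.0001
```

```bash
python3 snap.py 19 side scene wrist; python3 - <<'E'
from m import *
# orange lever / foot segmentation in scene & side
for n in("side","scene"):
    im=cv2.imread(f"pics/{n}_19.png");ref=cv2.imread(f"pics/{n}_15.png")
    d=np.abs(im.astype(int)-ref).sum(2)
    print(n,"changed near foot/top",[(nm,d[y0:y1,x0:x1].mean().round(1)) for nm,x0,x1,y0,y1 in ([("foot",340,375,285,315),("bush",360,380,250,270),("fence",340,360,245,260)] if n=="side" else [("foot",312,340,295,312),("cup",320,340,245,262),("fence",320,335,262,285)])])
E
```

```text
29.4 [ 0.3971 -0.0456  0.3035] [-179.05    0.2    11.08] [ -6.8 -16.3 -20.7  86.1   0.8 162.1] [ 0.3  0.4 -0.4] 0.0001
side changed near foot/top [('foot', np.float64(11.0)), ('bush', np.float64(7.3)), ('fence', np.float64(6.2))]
scene changed near foot/top [('foot', np.float64(7.2)), ('cup', np.float64(11.1)), ('fence', np.float64(11.6))]
```

```bash
python3 - <<'E'
from m import *
from workcell import bot,camera
c=camera("wrist")
piv=np.array([.5495,-.102])
a=np.radians(194.5-92);u=np.array([np.cos(a),np.sin(a)])
P=[[*(piv+u*t),.026] for t in(0,.03,.06,.09,.12)]+[[.6125,-.114,.014],[.5745,-.114,.014],[.6125,-.114,.212]]
for n in("side","scene"): print(n,np.round(proj(cams[n],P)).tolist())
print("wrist",np.round(proj(c,P)).tolist())
for n,im in(("side",cv2.imread("pics/side_19.png")),("scene",cv2.imread("pics/scene_19.png")),("wrist",c["image"])):
    uv=np.int32(np.round(proj(c if n=="wrist" else cams[n],P)))
    hsv=cv2.cvtColor(im,cv2.COLOR_BGR2HSV)
    print(n,[hsv[v,u_].tolist() if 0<=v<420 and 0<=u_<560 else None for u_,v in uv])
h=cv2.cvtColor(cv2.imread("pics/side_0.png") if False else cv2.imread("pics/side0.png"),cv2.COLOR_BGR2HSV)
print("lever hsv",h[335,312],h[345,306],"foot",h[240,255],"fence",h[310,375])
# motion of foot & cup patches 15->19
for n,rs in(("side",[("foot",338,286,34,28),("cove",350,270,20,20)]),("scene",[("foot",310,292,28,18),("stem",320,258,16,30)])):
    A=cv2.imread(f"pics/{n}_15.png",0);B=cv2.imread(f"pics/{n}_19.png",0)
    for nm,x,y,w,hh in rs:
        t=A[y:y+hh,x:x+w];r=cv2.matchTemplate(B[y-6:y+hh+6,x-6:x+w+6],t,cv2.TM_CCOEFF_NORMED);_,mx,_,l=cv2.minMaxLoc(r)
        print(n,nm,"shift",l[0]-6,l[1]-6,round(mx,3),cv2.phaseCorrelate(np.float32(t),np.float32(B[y:y+hh,x:x+w]),cv2.createHanningWindow((w,hh),cv2.CV_32F)))
E
```

```text
side [[332.0, 309.0], [321.0, 301.0], [311.0, 294.0], [300.0, 287.0], [290.0, 280.0], [354.0, 297.0], [343.0, 307.0], [366.0, 265.0]]
scene [[302.0, 306.0], [294.0, 299.0], [286.0, 292.0], [279.0, 285.0], [271.0, 279.0], [325.0, 302.0], [312.0, 308.0], [328.0, 253.0]]
wrist [[400.0, 25.0], [359.0, 25.0], [318.0, 26.0], [277.0, 27.0], [236.0, 28.0], [434.0, -59.0], [419.0, -3.0], [-3376.0, 4480.0]]
side [[83, 16, 65], [15, 150, 126], [14, 150, 121], [16, 147, 80], [30, 22, 57], [17, 99, 85], [14, 122, 88], [54, 11, 117]]
scene [[105, 16, 93], [15, 170, 196], [15, 178, 190], [15, 160, 177], [14, 149, 182], [16, 125, 175], [16, 132, 120], [55, 13, 119]]
wrist [[101, 20, 103], [15, 173, 218], [15, 175, 219], [15, 174, 176], [15, 172, 210], None, None, None]
lever hsv [ 15 146 119] [ 15 148 114] foot [ 16 112 125] fence [ 19 108 144]
side foot shift 0 0 0.964 ((0.041157952750467075, -0.05711799203831447), 0.9245446620164094)
side cove shift 0 0 0.976 ((0.11121075266940927, -0.44357321347634837), 0.8808795440196991)
scene foot shift 0 0 0.987 ((0.24952373716185505, 0.044969358244477675), 1.041972118836862)
scene stem shift 0 0 0.988 ((0.42380059533384884, 0.09923111651350247), 1.1315893625219664)
```

```bash
python3 - <<'E'
from m import *
from workcell import bot,camera
def ang(c,im,box):
    h=cv2.cvtColor(im,cv2.COLOR_BGR2HSV);m=cv2.inRange(h,(9,138,60),(19,255,255))
    M=np.zeros_like(m);x0,x1,y0,y1=box;M[y0:y1,x0:x1]=m[y0:y1,x0:x1]
    v,u=np.nonzero(M);P=np.array([onz(c,(a,b),.026)[:2] for a,b in zip(u[::2],v[::2])])
    l=cv2.fitLine(np.float32(P),cv2.DIST_HUBER,0,.001,.001).ravel();return len(P),np.degrees(np.arctan2(l[1],l[0]))%180,l[2:],P.min(0),P.max(0)
c=camera("wrist")
print("now wrist",ang(c,c["image"],(230,365,0,70)))
for n,b in(("scene",(268,297,272,303)),("side",(285,323,272,305))): print("now",n,ang(cams[n],cv2.imread(f"pics/{n}_19.png"),b))
print("start side",ang(cams["side"],cv2.imread("pics/side0.png"),(298,325,322,356)))
E
```

```text
now wrist (1987, np.float32(102.43372), array([ 0.53233284, -0.03066405], dtype=float32), array([ 0.51343181, -0.07844375]), array([0.55252905, 0.01881722]))
now scene (107, np.float32(102.73934), array([ 0.52938086, -0.03608513], dtype=float32), array([ 0.51281543, -0.08181747]), array([0.54627907, 0.01520236]))
now side (111, np.float32(101.38134), array([ 0.53661615, -0.0466808 ], dtype=float32), array([ 0.51647399, -0.07870524]), array([0.54681808, 0.00647028]))
start side (116, np.float32(12.224069), array([ 0.47297308, -0.12083872], dtype=float32), array([ 0.43048518, -0.13420236]), array([ 0.51497378, -0.10666614]))
```

```bash
python3 - <<'E'
from m import *
A=cv2.imread("pics/side0.png",0);B=cv2.imread("pics/side_19.png",0)
for nm,x,y,w,h in(("tape",155,165,40,40),("offcut",210,135,45,35),("tin",303,165,38,42),("hammer",145,225,45,45),("saw",335,180,35,60)):
    t=A[y:y+h,x:x+w];r=cv2.matchTemplate(B[y-5:y+h+5,x-5:x+w+5],t,cv2.TM_CCOEFF_NORMED);_,mx,_,l=cv2.minMaxLoc(r);print(nm,l[0]-5,l[1]-5,round(mx,3))
# top vs guide: cup width edges in scene (stem axis column) 
from workcell import bot
o=bot.get_obs();print(o["time"],o["wrist_force"]);bot.job_done()
E
```

```text
tape 0 0 0.993
offcut 0 0 0.993
tin 0 0 0.993
hammer -5 -5 -0.047
saw 0 0 0.995
29.65 [ 0.45396044 -0.51860867 -0.21115889]
the job is handed in; nothing more can be done
```

The candlestick is home in the jig corner and clamped, and I handed the job in at 29.7 s of the 72 s allowed. I pushed it low on the foot with the corner of an open fingertip, so the gripper stayed clear of the waxed stem. It ran along the fence to the end stop, and I then swung the cam lever round with closed fingers and backed off.

**Checks that passed**
- **Seating:** the push force rose to about 30 N at the end stop, and the moment showed the contact was low on the fingertip. The foot moved less than about 1 mm when the cam closed.
- **Clamp:** resistance rose to about 15 N at the end. After I backed off, the lever stood at about 92.8° (1.62 rad) from the wrist view. The scene view agreed within 0.5° and the side view read about 1° different.
- **Other things:** the tin, offcut and tape measure showed no shift in the side view. The wrist force read about zero when I handed in.

**Checks that failed or disagreed**
- **Foot position:** the side view put the foot up to about 5 mm from my estimate of its home position, while the scene view agreed. I relied on the contact forces instead.
- **Top under the guide hole:** I could not check this directly, because the guide arm hid it and the 40-picture limit was reached. Checks after that were by image code only.
- **Hammer:** its image match failed, probably because the arm or its shadow covered it. I never went near it at bench level.
- **Tool tilt:** the tool leaned about 1° for most of the work, after the last joint reached the end of its range early on. I corrected the heights for it.
- **Bench contact:** while I was finding the fingertip height, the tip pressed on the bench with about 10 N.

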